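# Clamp a biscuit mould in the filling stand

### The job

Lay the wooden biscuit mould flat in the bed of the clamp, cavities up, between the jaw and the end stop, and let go of it. Then turn the black feed knob clockwise until the sprung jaw presses the mould snugly against the end stop with about 10 N (never more than 25 N), and let go of the knob. Move the carriage by its knob only, not by shoving the carriage or the jaw, set the mould down without dropping it, and leave the bowls, jar and spatula where they are.

Things in the scene. Friction and masses are not known exactly. Their poses are not given: they have to be found in the camera images.
- clamp: Fixed bench clamp on a white plastic base plate 120 x 330 x 15 mm (x, y, z); origin at the centre of its underside, on the table. The jaw feeds along its +y. The carriage with knob and jaw is at the -y end, a steel end stop at the +y end.
- bed (a point): Middle of the bed's floor, the plate's top, 15 mm above the table, at clamp y = 50 mm; axes as the clamp's. The mould lies here between two steel guide lips along y, 8 mm high, inner faces at x = +-30 mm. The end stop, 70 mm wide, 36 mm tall, is bolted across the bed; its face looks to -y and lies anywhere from 60 to 70 mm to +y of this point: not measured, different each time.
- mould: Loose wooden mould block 52 x 100 x 45 mm (x, y, z), 0.2 to 0.35 kg, three open cavities 12 mm deep in its top; origin at the centre of its underside, z up. Starts on the table. It lies in the bed with its 100 mm length along the feed, either way round; grip it across its 52 mm width with the fingertips above the guide lips.
- carriage: Aluminium block 64 x 62 x 32 mm (x, y, z) of the carriage, top face 50 mm above the table; its origin lies on the knob's axis at table height, axes as the clamp's. It carries knob and jaw and slides along the clamp's +y as the knob turns. Not to be pushed directly: at most 8 N.
- knob_grip (a point): Grip point of the black knob on its vertical axis, 82 mm above the table: an upright bar 46 mm long (x), 14 mm thick (y), 58 to 95 mm above the table, on a round foot of radius 22 mm. It rides on the carriage: each radian clockwise seen from above takes knob and jaw 12 mm along the clamp's +y. Turning takes about 0.27 N m unloaded, plus 0.012 N m per newton on the jaw; stays where left.
- knob (a joint): Turn of the feed knob, rad: grows clockwise seen from above, 0 = jaw fully back (its face then at clamp y = -10 mm), 4.1 = end of travel. Starts between 0 and 0.33.
- jaw: Sprung steel jaw plate 56 wide x 36 mm tall on the carriage, 17 to 53 mm above the table; its origin lies at table height below the middle of its pressing face, which looks to the clamp's +y, 75 mm ahead of the knob's axis. Against a load it gives way towards the carriage by 1 mm for each 6 N. Not to be pushed by the robot: at most 8 N.
- mixing_bowl: Bystander: steel bowl, rim radius 90 mm, 85 mm high; origin at the centre of its underside.
- small_bowl: Bystander: steel bowl, rim radius 45 mm, 40 mm high; origin at the centre of its underside.
- jar: Bystander: glass jar, radius 35 mm, 100 mm high; origin at the centre of its underside.
- spatula: Bystander: wooden spatula 280 mm long, lying along its x; origin midway, on its underside.

How it is judged:
On the way, in this order (a step that is already met when the one before it is completed fails the run):
1. the mould lies flat in the bed between jaw and stop, along the feed, let go of (x of mould in the frame of clamp between -0.007 and 0.007 m and z of mould in the frame of clamp between 0.012 and 0.018 m and y of mould in the frame of clamp between 0.03 and 0.08 m and angle between the y axis of mould and the y axis of clamp, either way round below 0.12 rad and angle between mould's own z axis and vertical below 0.06 rad and contact force between the fingers and mould below 0.3 N), for 0.2 s.
2. the jaw presses the mould against the stop (x of mould in the frame of clamp between -0.007 and 0.007 m and z of mould in the frame of clamp between 0.012 and 0.018 m and y of mould in the frame of clamp between 0.03 and 0.08 m and angle between the y axis of mould and the y axis of clamp, either way round below 0.12 rad and angle between mould's own z axis and vertical below 0.06 rad and contact force between jaw and mould above 4 N), for 0.3 s.
At the end, for the whole second after the job is handed in: The mould lies flat in the bed (within 7 mm of its centre line, within 0.12 rad of the feed direction, tilted less than 0.06 rad), cavities up, at rest, and the jaw presses it against the stop with 4 to 18 N; knob and mould are released and still (all of step 2 and contact force between the fingers and mould below 0.3 N and contact force between jaw and mould below 18 N and linear speed of mould below 0.01 m/s and velocity of joint knob between -0.05 and 0.05 rad/s); the robot touches nothing.
It fails at once if the jaw squeezes the mould with more than 25 N (contact force between jaw and mould above 25 N).
It fails at once if the mould is dropped: out of the fingers more than 20 mm above the bed (contact force between the fingers and mould below 0.1 N and z of mould in the frame of clamp above 0.035 m).
It fails at once if the robot pushes the carriage block or the jaw with more than 8 N (contact force between any of the fingers, the arm and carriage_c0 above 8 N or contact force between any of the fingers, the arm and jaw above 8 N).
It fails at once if a bystander is moved more than 20 mm (distance of any of mixing_bowl, small_bowl, jar, spatula from where it was at the start of the episode above 0.02 m).
It also fails if it takes over 67 s, if anything falls off the work surface, if the arm or the gripper's body presses on something with over 40 N, if the wrist force passes 120 N, or if a joint passes its speed limit or range.

### The arm

A 6-joint arm with a two-finger parallel gripper is mounted at the origin on the work surface. World frame = base frame: x ahead of the robot, y to its left, z up, the work surface at z = 0. Lengths are in m, angles in rad, forces in N, time in s.
With the tool pointing down it reaches from about 0.3 to 0.775 m from the base axis. Payload 14.6 kg.
Tool frame: the origin (TCP) lies at the very end of the fingers, on their centre line; the grasp point (between the pads) lies 19 mm behind it; z points along the fingers, y is the direction in which the jaws open and shut (so a half turn about z gives the same grasp; the last joint's range is limited). The gripper opens to 85 mm and grips with 20 to 120 N. Pads are 22 mm wide; open, the fingers measure 114 mm over their backs; the gripper's body (76 mm by 85 mm) begins 54 mm behind the grasp point. The pads swing forward as they close: fully open they stand 13 mm farther back than shut.
Start: joints at [1.082, 0.3, 1.521, -0, 1.321, -0.067], TCP at [0.225, 0.502, 0.206] pointing down, gripper open.
Joint ranges: [-3.03, 3.03], [-0.79, 2.21], [0.23, 2.52], [-1.04, 4.18], [0, 3.07], [-2.55, 2.55]. Speed limits (rad/s): [2.22, 2.22, 2.57, 3.14, 3.14, 3.14].

### API

Orientations are given as a unit quaternion [x, y, z, w].
In Python, from workcell import observe, read_camera, hand_in gives the robot as it stands. The module is installed in compiled form; this text tells all that it offers.
- The arm moves only by the tool move_arm, never from a script. Its argument "targets" is a list of rows, each an object with "translation": the shift along the tool's x, y, z each as a share of 500 mm, from -1 to 1, a list of three; "turn": the turn about the tool's z as a share of 30 degrees, from -1 to 1; "fingers": the finger opening in mm, from 0 to 85.4. In form: [{"translation": [tx, ty, tz], "turn": turn, "fingers": fingers}, ...]. A call has 1 to 20 rows; each row is the pose to reach, as a shift and turn from the pose measured when the call began, along the tool's axes at that moment; what a row does not reach only later rows make up. A row lasts 1/8 s, in which the tool goes at most 62.5 mm and 10.7 degrees, less where a joint would pass 70% of its speed; a pose out of reach is approached as far as the arm can. A call with a number of a shift or a turn outside -1 to 1 is refused whole. A call with a gripper value outside its range is refused whole. The fingers move at their own pace and stop on an object; the grip force is fixed at half the most. Time passes only in rows, so rows that repeat a pose let the fingers close. It gives the time, the measured TCP pose, the force and the opening at its end, in the units of the state.
- observe(): the state, without advancing time (a new reading comes with each control period).
- read_camera(name): name is "scene" or "top"; returns a dict with "img" (400x640x3 uint8, red, green, blue), "fx", "fy", "cx", "cy" (pixels), "pose" (4x4, takes a point from camera to world coordinates). Camera axes: x right, y up, looking along -z (the intrinsics and any distortion apply to the point x, -y, -z); pixel columns grow to the right and rows downward; lengths in m; the calibration is good to about 2 mm. A picture is of the moment at which its call begins. There is no depth.
- hand_in(): hands the job in, once; it reports no verdict.
The state is a dict: "clock": time; "joint_positions": joint angles; "dq": joint speeds; "joint_torque": joint torques, N m; "tool_pos": TCP position; "ee_rot": TCP orientation; "wrist_force": force on the tool from outside, world axes, zero at the start; "torque": the same for the moment, N m; "gripper_width": finger opening in m.
Only numpy, scipy, OpenCV 4.12 (cv2) and the standard library are available. Lean on these libraries where they do the work, as an engineer would, in place of code of your own. Each camera call takes 0.05 s, during which the arm holds its last target.

## Working session

There is one attempt and no reset: what is moved stays moved. The work goes in short steps, Python scripts to look and compute and a tool call to move; the robot and the scene stay as the last step left them, time stands still between calls to the robot, and variables do not carry over. Pictures are saved under pics/ and viewed, and the job is handed in when it is done.

Besides the shell and the picture viewer there is one more tool, called after "Request:" by a JSON object that holds its "op" and its "data". move_arm: Moves the arm, as the interface text tells. Its arguments: {"type":"object","properties":{"targets":{"type":"array"}},"required":["targets"]}

```bash
mkdir -p pics; python3 - <<'E'
from workcell import observe, read_camera
import cv2, numpy as np
print(observe())
for n in ("scene","top"):
    c=read_camera(n); cv2.imwrite(f"pics/{n}0.png",c["img"][:,:,::-1]); print(n,c["fx"],c["fy"],c["cx"],c["cy"],np.round(c["pose"],4).tolist(), [k for k in c])
E
```

```text
{'clock': 0.0, 'joint_positions': array([ 1.08241244e+00,  3.00496689e-01,  1.52159986e+00, -2.15553341e-05,
        1.32066340e+00, -6.66003084e-02]), 'dq': array([-0.0004833 , -0.00116459,  0.00129368,  0.00015899, -0.00109574,
       -0.00106147]), 'joint_torque': array([-1.32112262e-03, -5.43502522e+01, -3.61790407e+01, -1.30052895e-04,
        4.08081862e-03,  3.90271180e-05]), 'tool_pos': array([0.22504896, 0.50156374, 0.20589934]), 'ee_rot': array([ 2.09329364e-01,  9.77845017e-01, -5.64182342e-04, -1.49846271e-04]), 'wrist_force': array([ 0.86964097, -0.03951585, -0.51604579]), 'torque': array([ 0.08699104,  0.03425797, -0.02664635]), 'gripper_width': 0.08555269584854663}
scene 396.12343937552924 396.12343937552924 322.362442976128 194.15855607365702 [[0.8529, -0.4227, 0.3065, 0.8998], [0.5219, 0.7056, -0.4793, -0.5424], [-0.0137, 0.5687, 0.8224, 0.8711], [0.0, 0.0, 0.0, 1.0]] ['img', 'fx', 'fy', 'cx', 'cy', 'pose']
top 498.3717326013699 498.3717326013699 315.71533313212984 201.00967109477406 [[-0.0618, 0.9768, -0.2052, 0.3415], [-0.9981, -0.0598, 0.0159, -0.0682], [0.0032, 0.2058, 0.9786, 1.4937], [0.0, 0.0, 0.0, 1.0]] ['img', 'fx', 'fy', 'cx', 'cy', 'pose']
```

View pics/scene0.png

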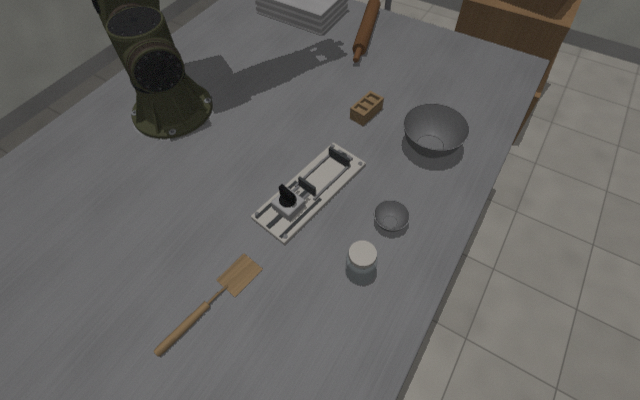

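View pics/top0.png

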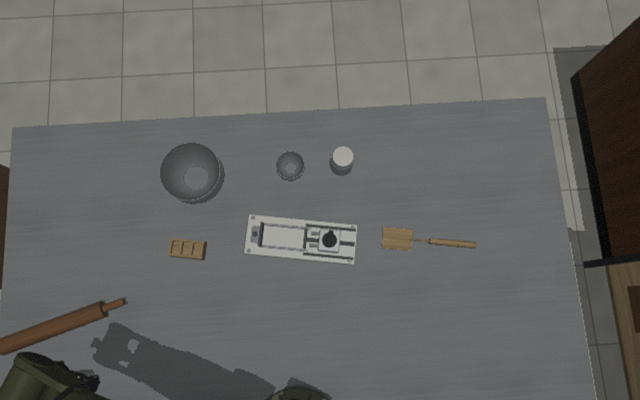

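```bash
cat > h.py <<'E'
import cv2, numpy as np
from workcell import observe, read_camera, hand_in
def ray(c,u,v,z):
    d=np.array([(u-c["cx"])/c["fx"],-(v-c["cy"])/c["fy"],-1.0]); P=np.array(c["pose"])
    d=P[:3,:3]@d; o=P[:3,3]; return o+d*(z-o[2])/d[2]
def proj(c,p):
    P=np.array(c["pose"]); q=P[:3,:3].T@(np.array(p)-P[:3,3]); return np.array([c["fx"]*q[0]/-q[2]+c["cx"], c["fy"]*-q[1]/-q[2]+c["cy"]])
E
python3 - <<'E'
from h import *
for n in ("scene","top"):
    c=read_camera(n); im=c["img"]; hsv=cv2.cvtColor(im,cv2.COLOR_RGB2HSV)
    # mould
    wood=((hsv[...,0]>8)&(hsv[...,0]<25)&(hsv[...,1]>80)).astype(np.uint8)
    white=((hsv[...,1]<25)&(hsv[...,2]>150)).astype(np.uint8)
    for nm,m,k in (("wood",wood,1),("white",white,7)):
        m=cv2.morphologyEx(m,cv2.MORPH_CLOSE,np.ones((k,k)))
        N,l,s,ce=cv2.connectedComponentsWithStats(m)
        for i in range(1,N):
            if s[i,4]>150: print(n,nm,s[i],ce[i], cv2.minAreaRect(np.argwhere(l==i)[:,::-1].astype(np.float32)))
for n,(x,y,w,h) in (("scene",(245,85,150,160)),("top",(160,205,205,70))):
    c=cv2.imread(f"pics/{n}0.png")[y:y+h,x:x+w]; k=min(800//w,600//h); cv2.imwrite(f"pics/{n}0c.png",cv2.resize(c,None,fx=k,fy=k,interpolation=cv2.INTER_CUBIC)); print(k)
E
```

```text
scene wood [353   0  27  62 762] [365.30577428  28.79658793] ((364.9499816894531, 30.14999771118164), (13.281564712524414, 65.45914459228516), 18.434947967529297)
scene wood [ 455    0  126  137 5523] [520.35958718  26.61687489] ((501.32080078125, 47.406219482421875), (108.39085388183594, 150.2617950439453), 23.80594253540039)
scene wood [350  91  33  34 658] [365.9118541  107.65045593] ((366.42352294921875, 107.494140625), (20.82532501220703, 37.31203842163086), 49.398704528808594)
scene wood [ 154  254  108  102 1537] [217.00195185 295.09759271] ((205.50003051757812, 308.0000305175781), (24.748737335205078, 135.05738830566406), 45.0)
scene white [ 252  148  112   93 2483] [309.53846154 191.62867499] ((308.0255126953125, 189.55474853515625), (40.19485855102539, 117.71897888183594), 46.54815673828125)
scene white [349 241  27  24 504] [362.19047619 252.53968254] ((362.0, 252.5), (23.0, 26.0), 90.0)
top wood [ 579   18   61  239 9609] [616.65854928 134.8262046 ] ((609.0, 137.0), (238.0, 60.0), 90.0)
top wood [  0 165   9 124 616] [  2.54383117 211.2987013 ] ((4.0, 226.5), (123.0, 8.0)
[... 325 characters left out ...]
88)
top wood [418 239  58   9 251] [451.26294821 242.47410359] ((446.58612060546875, 242.05328369140625), (57.309120178222656, 5.432144641876221), 5.19442892074585)
top wood [ 606  261   34  139 3010] [627.47375415 318.46843854] ((622.5, 330.0), (138.0, 33.0), 90.0)
top wood [   0  299  124   56 1922] [ 55.8735692  326.15972945] ((60.707305908203125, 324.3658447265625), (16.28441619873047, 133.75721740722656), 69.6235580444336)
top white [333 147  20  19 295] [342.57966102 155.82711864] ((342.5, 156.0), (18.0, 19.0), 90.0)
top white [ 245  215  112   49 3743] [301.74405557 239.15575741] ((300.5931396484375, 238.88621520996094), (109.65117645263672, 38.290626525878906), 5.617580413818359)
3
3
```

View pics/scene0c.png

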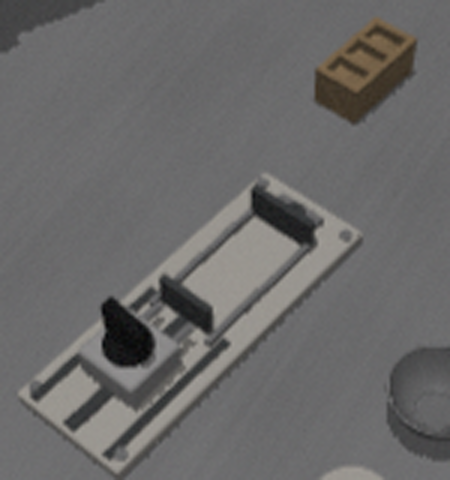

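View pics/top0c.png

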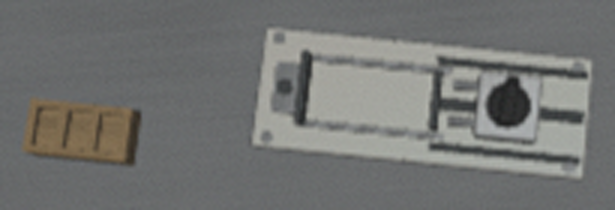

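```bash
python3 - <<'E'
from h import *
def rect(pts):
    r=cv2.minAreaRect((pts[:,:2]*1000).astype(np.float32)); return r
for n,roi in (("scene",(345,88,386,128)),("top",(162,232,212,266))):
    c=read_camera(n); im=c["img"]; hsv=cv2.cvtColor(im,cv2.COLOR_RGB2HSV)
    k=4
    # plate, upsampled
    x0,y0,x1,y1=(245,140,372,245) if n=="scene" else (238,208,364,270)
    crop=cv2.resize(im[y0:y1,x0:x1],None,fx=k,fy=k,interpolation=cv2.INTER_LINEAR)
    g=crop.min(2); t,m=cv2.threshold(g,0,255,cv2.THRESH_OTSU); 
    N,l,s,_=cv2.connectedComponentsWithStats(cv2.morphologyEx(m,cv2.MORPH_CLOSE,np.ones((15,15))))
    i=1+np.argmax(s[1:,4]); p=np.argwhere(l==i)[:,::-1]; h=cv2.convexHull(p.astype(np.float32))[:,0]
    h=(h+.5)/k-.5+[x0,y0]
    for z in (0.015,0.0):
      w=np.array([ray(c,u,v,z) for u,v in h]); r=rect(w); print(n,"plate",t,z,r)
    x0,y0,x1,y1=roi
    crop=cv2.resize(im[y0:y1,x0:x1],None,fx=k,fy=k,interpolation=cv2.INTER_LINEAR).astype(int)
    d=(crop[...,0]-crop[...,2]); t,m=cv2.threshold(np.clip(d,0,255).astype(np.uint8),0,255,cv2.THRESH_OTSU)
    p=np.argwhere(m>0)[:,::-1]; h=cv2.convexHull(p.astype(np.float32))
    q=cv2.approxPolyDP(h,4,True)[:,0]; q=(q+.5)/k-.5+[x0,y0]
    print("mould t",t); 
    for u,v in q: print(np.round([u,v],1),np.round(ray(c,u,v,.045)[:2],4),np.round(ray(c,u,v,0)[:2],4))
    h=(h[:,0]+.5)/k-.5+[x0,y0]
    print(rect(np.array([ray(c,u,v,.045) for u,v in h])))
E
```

```text
scene plate 84.0 0.015 ((531.096923828125, -47.365234375), (368.70745849609375, 341.0965576171875), 30.74622344970703)
scene plate 84.0 0.0 ((524.6365966796875, -38.69239807128906), (375.1673278808594, 347.0726623535156), 30.746217727661133)
mould t 15.0
[383.1  97.1] [0.5632 0.3404] [0.5449 0.3885]
[380.9 108.6] [0.5798 0.2921] [0.5624 0.3376]
[362.9 125.1] [0.5659 0.205 ] [0.5477 0.2457]
[349.9 117.9] [0.5195 0.2115] [0.4988 0.2526]
[350.6 106.4] [0.4979 0.2548] [0.476  0.2982]
[368.9  90.4] [0.5118 0.3455] [0.4906 0.3938]
((539.2625122070312, 276.501708984375), (136.15211486816406, 76.59101867675781), 80.69546508789062)
top plate 127.0 0.015 ((540.308349609375, -40.13920593261719), (329.4788818359375, 119.4466552734375), 80.7508773803711)
top plate 127.0 0.0 ((542.3250732421875, -39.8541259765625), (332.8211364746094, 120.65837097167969), 80.7508773803711)
mould t 21.0
[204.4 242.6] [0.5413 0.2401] [0.5476 0.2497]
[201.1 258.6] [0.4953 0.2503] [0.5001 0.2602]
[172.6 256.1] [0.5076 0.3326] [0.5128 0.3451]
[166.9 253.9] [0.5152 0.3492] [0.5206 0.3622]
[170.4 237.4] [0.5629 0.339 ] [0.5697 0.3517]
[202.4 240.6] [0.5476 0.2459] [0.554  0.2556]
((528.6124267578125, 294.46099853515625), (103.72946166992188, 53.818077087402344), 80.61802673339844)
```

```bash
python3 - <<'E'
from h import *
a=np.deg2rad(80.75); Y=np.array([np.cos(a),np.sin(a),0]); X=np.array([Y[1],-Y[0],0]); C=np.array([.5403,-.0401,0])
W=lambda x,y,z: C+X*x+Y*y+[0,0,z]
ims={}
for n in ("scene","top"):
    c=read_camera(n); im=c["img"].copy()
    k=5; x0,y0,w,h=(245,140,130,110) if n=="scene" else (238,205,130,65)
    big=cv2.resize(im[y0:y0+h,x0:x0+w][:,:,::-1],None,fx=k,fy=k,interpolation=cv2.INTER_CUBIC)
    def pl(pts,col):
        q=np.array([((proj(c,W(*p))-[x0,y0]+.5)*k-.5) for p in pts]); cv2.polylines(big,[np.int32(q*8)],False,col,1,cv2.LINE_AA,3)
    pl([(-.06,-.165,.015),(.06,-.165,.015),(.06,.165,.015),(-.06,.165,.015),(-.06,-.165,.015)],(0,0,255))
    for yy,cc in ((.110,(0,255,0)),(.115,(255,255,0)),(.12,(0,255,0))): pl([(-.035,yy,.015),(-.035,yy,.051),(.035,yy,.051),(.035,yy,.015)],cc)
    for yy,cc in ((-.01,(0,255,255)),(-.006,(255,0,255))): pl([(-.028,yy,.017),(-.028,yy,.053),(.028,yy,.053),(.028,yy,.017)],cc)
    cv2.imwrite(f"pics/{n}1.png",big)
    # scene edge
    m=(im.min(2)>100).astype(np.uint8); N,l,s,_=cv2.connectedComponentsWithStats(cv2.morphologyEx(m,cv2.MORPH_CLOSE,np.ones((5,5))))
    i=1+np.argmax([s[j,4] if x0<s[j,0]+s[j,2]/2<x0+w and y0<s[j,1]+s[j,3]/2<y0+h else 0 for j in range(1,N)])
    hh=cv2.convexHull(np.argwhere(l==i)[:,::-1].astype(np.float32))[:,0]
    print(n,cv2.minAreaRect(np.float32([ray(c,u,v,.015)[:2]*1000 for u,v in hh])))
    q=cv2.approxPolyDP(hh,2.5,True)[:,0]; print([(u,v,np.round(ray(c,u,v,.015)[:2],4)) for u,v in q])
E
```

```text
scene ((491.7418518066406, 104.3919677734375), (1643.5018310546875, 1710.67236328125), 7.205617427825928)
[(np.float32(639.0), np.float32(399.0), array([ 1.3508, -0.1387])), (np.float32(0.0), np.float32(399.0), array([ 0.2942, -0.7827])), (np.float32(0.0), np.float32(158.0), array([-0.2717, -0.4083])), (np.float32(216.0), np.float32(0.0), array([-0.2777,  0.5437])), (np.float32(425.0), np.float32(0.0), array([0.4419, 0.9602])), (np.float32(639.0), np.float32(65.0), array([1.2136, 0.9463]))]
top ((706.6481323242188, -111.9443359375), (2117.1650390625, 1248.775634765625), 86.57966613769531)
[(np.float32(639.0), np.float32(0.0), array([ 1.2668, -1.2059])), (np.float32(596.0), np.float32(399.0), array([ 0.0376, -0.8413])), (np.float32(333.0), np.float32(399.0), array([ 0.0835, -0.1055])), (np.float32(278.0), np.float32(389.0), array([0.1196, 0.0469])), (np.float32(0.0), np.float32(316.0), array([0.3688, 0.8382])), (np.float32(0.0), np.float32(0.0), array([1.3931, 0.9075]))]
```

View pics/scene1.png

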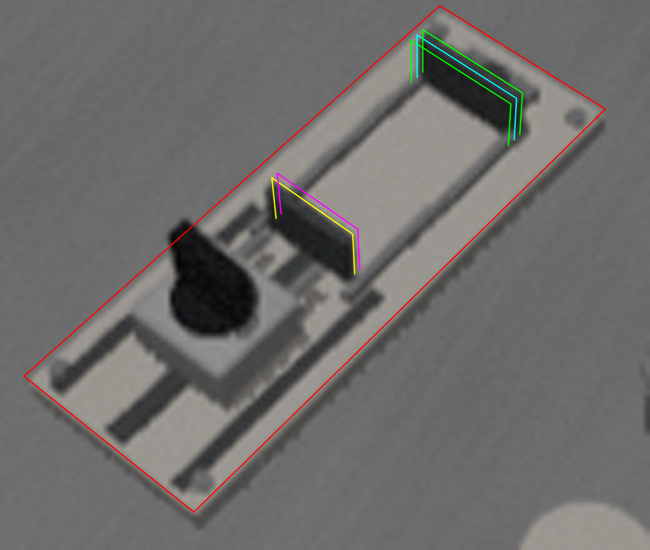

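View pics/top1.png

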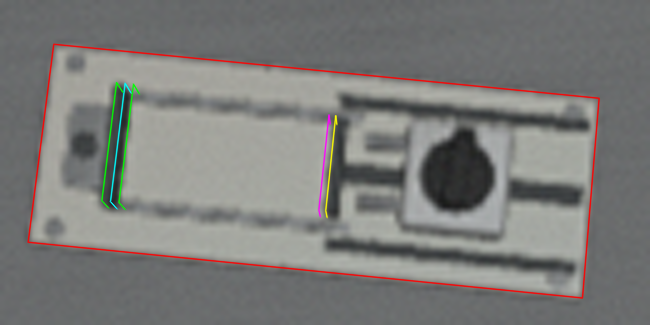

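```bash
cat >> h.py <<'E'
from scipy.spatial.transform import Rotation as Ro
def plan(x,y,z,yaw):
    """shift shares and turn deg to reach TCP xyz with tool-y yaw (deg), either way"""
    s=observe(); R=Ro.from_quat(s["ee_rot"]).as_matrix(); p=s["tool_pos"]
    d=R.T@(np.array([x,y,z])-p); cy=np.degrees(np.arctan2(R[1,1],R[0,1]))
    dt=(cy-yaw+180)%360-180   # clockwise seen from above = + turn
    print("t",round(s["clock"],2),"pos",np.round(p,4),"yaw",round(cy,2),"tilt",np.round(R[:,2],4),"J6",round(s["joint_positions"][5],3))
    print("share",np.round(d/.5,4),"turn share",round(dt/30,3))
E
python3 -c "
from h import *
plan(.530,.295,.12,-9.4)"
```

```text
t 0.4 pos [0.2252 0.5018 0.2064] yaw 65.83 tilt [-1.e-04 -1.e-04 -1.e+00] J6 -0.067
share [-0.7255 -0.1276  0.1728] turn share 2.508
```

Request:
{"op": "move_arm", "data": {"targets": [{"translation": [-0.12,-0.02,0.03],"turn": 0.33,"fingers": 85},{"translation": [-0.24,-0.04,0.06],"turn": 0.67,"fingers": 85},{"translation": [-0.36,-0.065,0.09],"turn": 1,"fingers": 85},{"translation": [-0.48,-0.085,0.12],"turn": 1,"fingers": 85},{"translation": [-0.6,-0.105,0.15],"turn": 1,"fingers": 85},{"translation": [-0.7255,-0.1276,0.1728],"turn": 1,"fingers": 85},{"translation": [-0.7255,-0.1276,0.1728],"turn": 1,"fingers": 85},{"translation": [-0.7255,-0.1276,0.1728],"turn": 1,"fingers": 85}]}}

```text
clock: 1.4
tool_pos: [0.5298, 0.295, 0.1198]
ee_rot: [0.456, 0.89, -0.0, -0.0]
wrist_force: [-0.9, -0.3, -0.0]
gripper_width: 0.0845
```

Request:
{"op": "move_arm", "data": {"targets": [{"translation": [0,0,0],"turn": 0.33,"fingers": 85},{"translation": [0,0,0],"turn": 0.67,"fingers": 85},{"translation": [0,0,0],"turn": 1,"fingers": 85},{"translation": [0,0,0],"turn": 1,"fingers": 85}]}}

```text
clock: 1.9
tool_pos: [0.529, 0.2961, 0.1204]
ee_rot: [0.669, 0.743, 0.0, -0.0]
wrist_force: [-0.5, -0.1, 0.3]
gripper_width: 0.0852
```

```bash
python3 -c "
from h import *
plan(.530,.295,.06,-9.4)"
```

```text
t 1.9 pos [0.529  0.2961 0.1204] yaw 5.96 tilt [ 0.e+00  2.e-04 -1.e+00] J6 0.346
share [-0.0024  0.0017  0.1208] turn share 0.512
```

Request:
{"op": "move_arm", "data": {"targets": [{"translation": [-0.0024,0.0017,0.05],"turn": 0.3,"fingers": 85},{"translation": [-0.0024,0.0017,0.08],"turn": 0.512,"fingers": 85},{"translation": [-0.0024,0.0017,0.08],"turn": 0.512,"fingers": 85}]}}

```text
clock: 2.28
tool_pos: [0.529, 0.2954, 0.0797]
ee_rot: [0.761, 0.649, -0.001, -0.0]
wrist_force: [0.5, 1.2, 0.5]
gripper_width: 0.085
```

```bash
python3 -c "
from h import *
for n,(x0,y0,w,h) in (('scene',(300,40,130,110)),('top',(130,205,130,75))):
    c=read_camera(n); cv2.imwrite(f'pics/{n}2.png',cv2.resize(c['img'][y0:y0+h,x0:x0+w,::-1],None,fx=4,fy=4,interpolation=cv2.INTER_CUBIC))
plan(.530,.295,.014,-9.4)"
```

```text
t 2.38 pos [0.53   0.2955 0.0812] yaw -9.09 tilt [ 8.e-04  5.e-04 -1.e+00] J6 0.607
share [-1.100e-03  1.000e-04  1.344e-01] turn share 0.01
```

View pics/scene2.png

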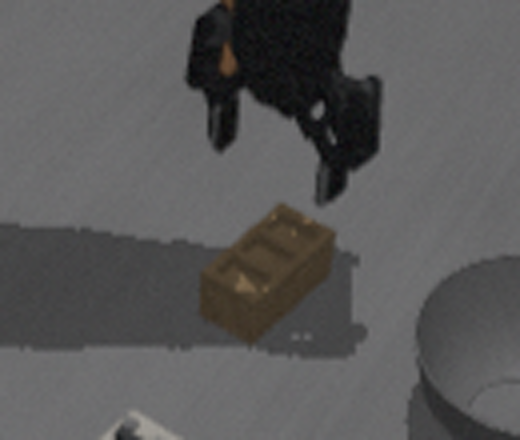

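View pics/top2.png

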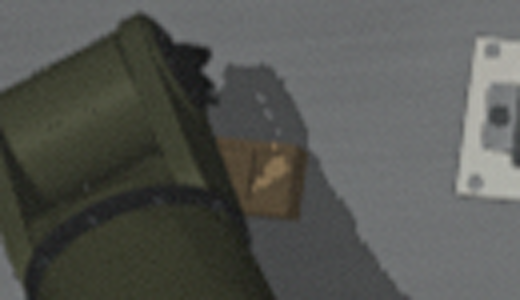

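Fingers straddle the mould (scene crop: tips at about (222,150) and (325,200) with the mould's top between and below them). Descend.

Request:
{"op": "move_arm", "data": {"targets": [{"translation": [-0.001,0,0.05],"turn": 0.01,"fingers": 85},{"translation": [-0.001,0,0.1],"turn": 0.01,"fingers": 85},{"translation": [-0.001,0,0.134],"turn": 0.01,"fingers": 85},{"translation": [-0.001,0,0.134],"turn": 0.01,"fingers": 85},{"translation": [-0.001,0,0.134],"turn": 0.01,"fingers": 40},{"translation": [-0.001,0,0.134],"turn": 0.01,"fingers": 40},{"translation": [-0.001,0,0.134],"turn": 0.01,"fingers": 40},{"translation": [-0.001,0,0.134],"turn": 0.01,"fingers": 40},{"translation": [-0.001,0,0.134],"turn": 0.01,"fingers": 40}]}}

```text
clock: 3.5
tool_pos: [0.5306, 0.2954, 0.0161]
ee_rot: [0.763, 0.647, 0.001, 0.0]
wrist_force: [-5.0, -1.8, 10.7]
gripper_width: 0.0479
```

```bash
python3 -c "
from h import *
plan(.530,.295,.014,-9.4); s=observe(); print(s['wrist_force'],s['torque'],s['gripper_width'])
for n,(x0,y0,w,h) in (('scene',(300,40,130,110)),('top',(130,205,130,75))):
    c=read_camera(n); cv2.imwrite(f'pics/{n}3.png',cv2.resize(c['img'][y0:y0+h,x0:x0+w,::-1],None,fx=4,fy=4,interpolation=cv2.INTER_CUBIC))
"
```

```text
t 3.5 pos [0.5306 0.2954 0.0161] yaw -9.37 tilt [ 0.0027  0.0015 -1.    ] J6 0.611
share [-0.001  -0.001   0.0041] turn share 0.001
[-5.00228983 -1.82452856 10.656387  ] [-0.34833334  0.69130645 -0.04297084] 0.04786306011851089
```

View pics/scene3.png

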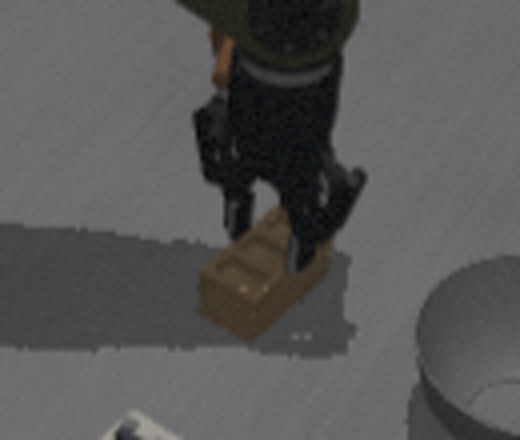

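Request:
{"op": "move_arm", "data": {"targets": [{"translation": [0,0,-0.01],"turn": 0,"fingers": 40},{"translation": [0,0,-0.03],"turn": 0,"fingers": 40},{"translation": [0,0,-0.06],"turn": 0,"fingers": 40},{"translation": [0,0,-0.1],"turn": 0,"fingers": 40},{"translation": [0,0,-0.14],"turn": 0,"fingers": 40},{"translation": [0,0,-0.14],"turn": 0,"fingers": 40},{"translation": [0,0,-0.14],"turn": 0,"fingers": 40}]}}

```text
clock: 4.47
tool_pos: [0.5301, 0.2952, 0.0857]
ee_rot: [0.763, 0.647, 0.001, 0.0]
wrist_force: [0.3, -0.1, -3.7]
gripper_width: 0.0473
```

```bash
python3 -c "
from h import *
a=np.deg2rad(80.75); Y=np.array([np.cos(a),np.sin(a)]); t=np.array([.5413,-.0415])+Y*.054
print(t); plan(t[0],t[1],.086,-9.25); s=observe(); print(s['wrist_force'],s['torque'],s['gripper_width'])
for n,(x0,y0,w,h) in (('scene',(300,20,130,110)),('top',(130,205,130,75))):
    c=read_camera(n); cv2.imwrite(f'pics/{n}4.png',cv2.resize(c['img'][y0:y0+h,x0:x0+w,::-1],None,fx=4,fy=4,interpolation=cv2.INTER_CUBIC))
"
```

```text
[0.5499801 0.0117978]
t 4.47 pos [0.5301 0.2952 0.0857] yaw -9.38 tilt [ 0.0021  0.0012 -1.    ] J6 0.611
share [-0.5527  0.1315 -0.0011] turn share -0.004
[ 0.30540288 -0.12251245 -3.7198048 ] [-0.01494717  0.06586105  0.01356267] 0.04732676919877294
```

View pics/scene4.png

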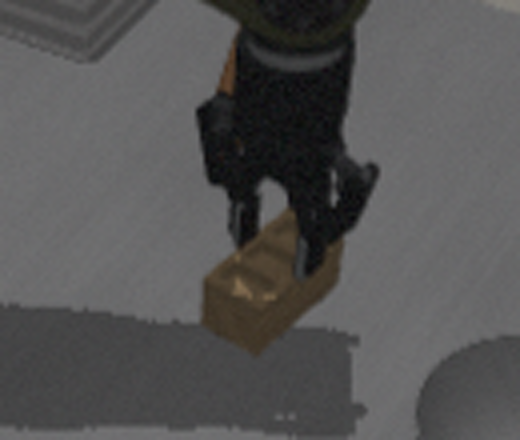

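Request:
{"op": "move_arm", "data": {"targets": [{"translation": [-0.06,0.014,-0.02],"turn": 0,"fingers": 40},{"translation": [-0.14,0.033,-0.05],"turn": 0,"fingers": 40},{"translation": [-0.24,0.057,-0.05],"turn": 0,"fingers": 40},{"translation": [-0.34,0.081,-0.05],"turn": 0,"fingers": 40},{"translation": [-0.42,0.1,-0.05],"turn": 0,"fingers": 40},{"translation": [-0.49,0.117,-0.05],"turn": 0,"fingers": 40},{"translation": [-0.53,0.126,-0.05],"turn": 0,"fingers": 40},{"translation": [-0.5527,0.1315,-0.05],"turn": -0.004,"fingers": 40},{"translation": [-0.5527,0.1315,-0.05],"turn": -0.004,"fingers": 40},{"translation": [-0.5527,0.1315,-0.05],"turn": -0.004,"fingers": 40}]}}

```text
clock: 5.82
tool_pos: [0.5498, 0.0126, 0.11]
ee_rot: [0.762, 0.648, 0.001, 0.0]
wrist_force: [0.5, 0.2, -3.2]
gripper_width: 0.0475
```

```bash
python3 -c "
from h import *
plan(.5500,.0118,.06,-9.25); s=observe(); print(s['wrist_force'],s['torque'],s['gripper_width'])
for n,(x0,y0,w,h) in (('scene',(240,110,140,130)),('top',(235,195,140,75))):
    c=read_camera(n); cv2.imwrite(f'pics/{n}5.png',cv2.resize(c['img'][y0:y0+h,x0:x0+w,::-1],None,fx=4,fy=4,interpolation=cv2.INTER_CUBIC))
"
```

```text
t 5.83 pos [0.5498 0.0126 0.11  ] yaw -9.2 tilt [ 0.0012  0.001  -1.    ] J6 0.116
share [-0.0017  0.0006  0.0999] turn share 0.002
[ 0.53470655  0.19311803 -3.18239641] [0.01027276 0.00055434 0.01257557] 0.047528887257844224
```

View pics/scene5.png

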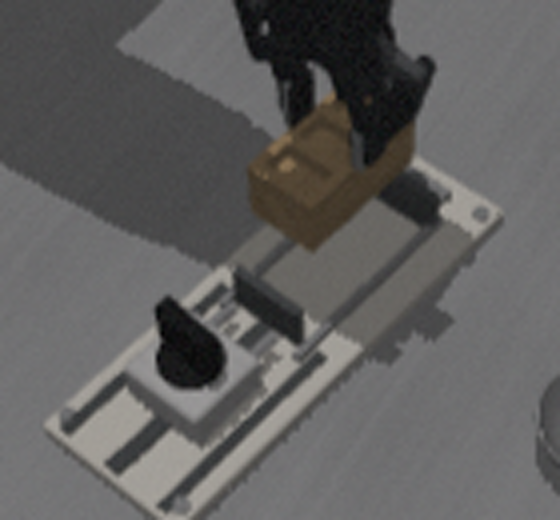

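View pics/top5.png

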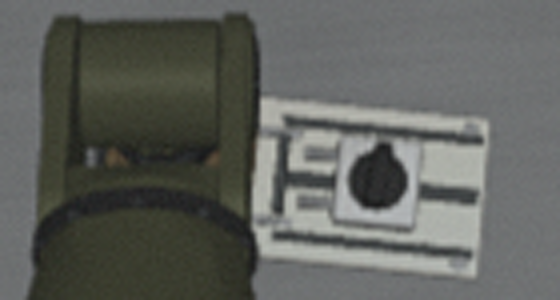

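```bash
python3 - <<'E'
from h import *
c=read_camera("scene"); im=cv2.imread("pics/scene0.png")
k=4;x0,y0,x1,y1=245,140,372,250
crop=cv2.resize(im[y0:y1,x0:x1],None,fx=k,fy=k,interpolation=cv2.INTER_LINEAR)
for th in (110,125,140):
    m=(crop.min(2)>th).astype(np.uint8)
    N,l,s,_=cv2.connectedComponentsWithStats(cv2.morphologyEx(m,cv2.MORPH_CLOSE,np.ones((25,25))))
    i=1+np.argmax(s[1:,4]); print(th,s[i])
    h=cv2.convexHull(np.argwhere(l==i)[:,::-1].astype(np.float32))[:,0]; h=(h+.5)/k-.5+[x0,y0]
    w=np.float32([ray(c,u,v,.015)[:2]*1000 for u,v in h]); print(cv2.minAreaRect(w))
for u,v in ((303.2,161.2),(318.5,172.5)):
    print("mould bottom -y corners",ray(c,u,v,.094), "clamp-plane dist")
im=c["img"][110:200,290:360].astype(int); k=4
big=cv2.resize(c["img"][110:200,290:360],None,fx=8,fy=8,interpolation=cv2.INTER_CUBIC); cv2.imwrite("pics/z5.png",big[:,:,::-1][:600])
E
```

```text
110 [    0     0   484   440 79710]
((533.5055541992188, -72.27508544921875), (413.2798156738281, 161.1361846923828), 79.15101623535156)
125 [   25     0   454   408 52564]
((539.496826171875, -37.010833740234375), (335.6651306152344, 123.80213928222656), 80.82858276367188)
140 [   51    37   409   350 35090]
((542.017333984375, -41.79515075683594), (323.618896484375, 113.50922393798828), 80.75178527832031)
mould bottom -y corners [ 0.51557812 -0.02783271  0.094     ] clamp-plane dist
mould bottom -y corners [ 0.56791519 -0.03869795  0.094     ] clamp-plane dist
```

View pics/z5.png

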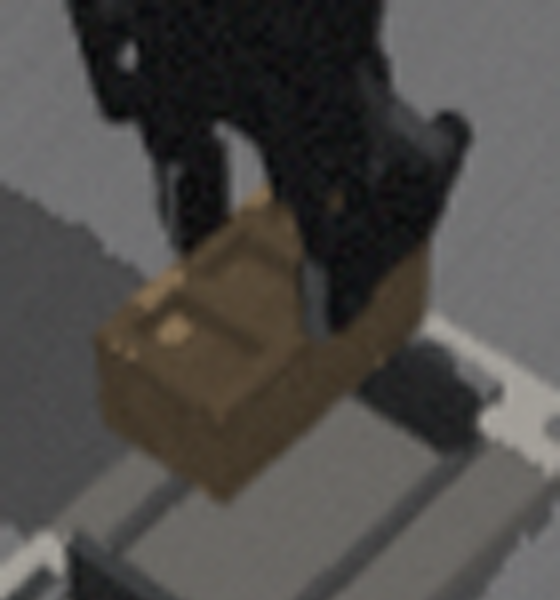

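```bash
python3 -c "
from h import *
plan(.5488,.0085,.036,-9.25)"
```

```text
t 5.97 pos [0.5498 0.0124 0.11  ] yaw -9.2 tilt [ 1.4e-03  9.0e-04 -1.0e+00] J6 0.116
share [-0.0083 -0.0008  0.1481] turn share 0.002
```

Request:
{"op": "move_arm", "data": {"targets": [{"translation": [-0.008,-0.001,0.04],"turn": 0,"fingers": 40},{"translation": [-0.008,-0.001,0.08],"turn": 0,"fingers": 40},{"translation": [-0.008,-0.001,0.11],"turn": 0,"fingers": 40},{"translation": [-0.008,-0.001,0.13],"turn": 0,"fingers": 40},{"translation": [-0.008,-0.001,0.14],"turn": 0,"fingers": 40},{"translation": [-0.008,-0.001,0.148],"turn": 0,"fingers": 40},{"translation": [-0.008,-0.001,0.148],"turn": 0,"fingers": 40}]}}

```text
clock: 6.85
tool_pos: [0.5488, 0.0086, 0.0361]
ee_rot: [0.762, 0.648, 0.001, 0.0]
wrist_force: [0.3, -0.6, -2.6]
gripper_width: 0.0473
```

```bash
python3 -c "
from h import *
plan(.5488,.0085,.031,-9.25); s=observe(); print(s['wrist_force'],s['torque'])
c=read_camera('scene'); cv2.imwrite('pics/z6.png',cv2.resize(c['img'][110:230,250:370,::-1],None,fx=5,fy=5,interpolation=cv2.INTER_CUBIC))
"
```

```text
t 6.85 pos [0.5488 0.0086 0.0361] yaw -9.2 tilt [ 1.5e-03  9.0e-04 -1.0e+00] J6 0.108
share [-0.0003  0.      0.0102] turn share 0.002
[ 0.25933704 -0.61998032 -2.64367644] [-0.02001975 -0.09086646 -0.03945852]
```

View pics/z6.png

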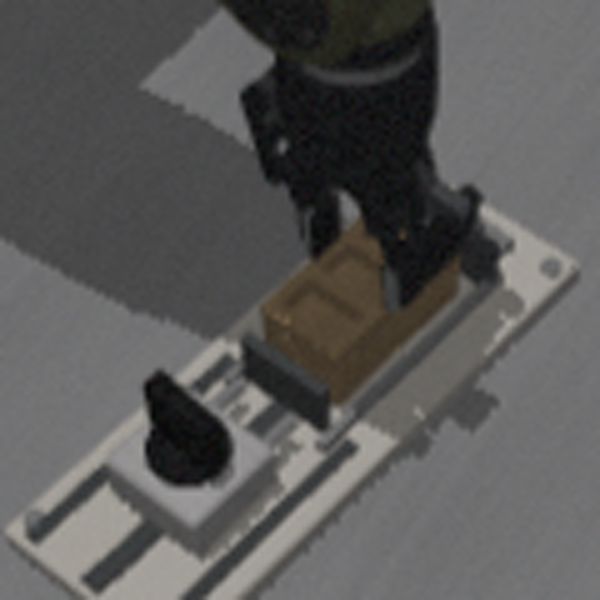

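Request:
{"op": "move_arm", "data": {"targets": [{"translation": [0,0,0.004],"turn": 0,"fingers": 40},{"translation": [0,0,0.008],"turn": 0,"fingers": 40},{"translation": [0,0,0.01],"turn": 0,"fingers": 40},{"translation": [0,0,0.01],"turn": 0,"fingers": 40}]}}

```text
clock: 7.4
tool_pos: [0.5489, 0.0086, 0.0314]
ee_rot: [0.762, 0.648, 0.001, 0.0]
wrist_force: [-1.0, -0.6, -0.4]
gripper_width: 0.0475
```

Request:
{"op": "move_arm", "data": {"targets": [{"translation": [0,0,0.002],"turn": 0,"fingers": 40},{"translation": [0,0,0.003],"turn": 0,"fingers": 40},{"translation": [0,0,0.003],"turn": 0,"fingers": 40}]}}

```text
clock: 7.78
tool_pos: [0.549, 0.0086, 0.0312]
ee_rot: [0.762, 0.648, 0.001, 0.0]
wrist_force: [-9.0, -0.2, 14.9]
gripper_width: 0.0473
```

Request:
{"op": "move_arm", "data": {"targets": [{"translation": [0,0,-0.0005],"turn": 0,"fingers": 45},{"translation": [0,0,-0.0005],"turn": 0,"fingers": 52},{"translation": [0,0,-0.0005],"turn": 0,"fingers": 62},{"translation": [0,0,-0.0005],"turn": 0,"fingers": 75},{"translation": [0,0,-0.0005],"turn": 0,"fingers": 80},{"translation": [0,0,-0.0005],"turn": 0,"fingers": 80}]}}

```text
clock: 8.52
tool_pos: [0.549, 0.0086, 0.0314]
ee_rot: [0.762, 0.648, 0.001, 0.0]
wrist_force: [-0.5, 0.2, -0.5]
gripper_width: 0.0801
```

```bash
python3 -c "
from h import *
s=observe(); print(s['wrist_force'],s['torque'])
c=read_camera('scene'); cv2.imwrite('pics/z7.png',cv2.resize(c['img'][110:230,250:370,::-1],None,fx=5,fy=5,interpolation=cv2.INTER_CUBIC))
"
```

```text
[-0.5373589   0.2347691  -0.52149102] [ 0.01219804 -0.04880711  0.00578838]
```

View pics/z7.png

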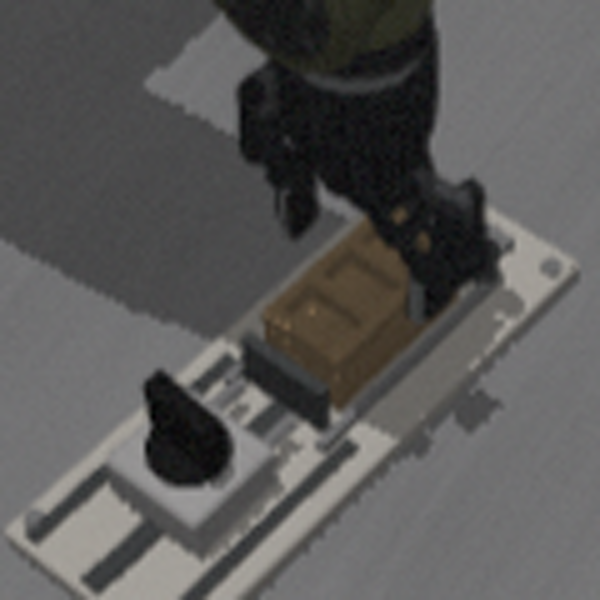

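Request:
{"op": "move_arm", "data": {"targets": [{"translation": [0,0,-0.02],"turn": 0,"fingers": 80},{"translation": [0,0,-0.08],"turn": 0,"fingers": 80},{"translation": [0,0,-0.18],"turn": 0,"fingers": 80},{"translation": [0,0,-0.28],"turn": -0.33,"fingers": 80},{"translation": [0,0,-0.3],"turn": -0.67,"fingers": 80},{"translation": [0,0,-0.3],"turn": -1,"fingers": 80},{"translation": [0,0,-0.3],"turn": -1,"fingers": 80}]}}

```text
clock: 9.45
tool_pos: [0.5487, 0.0085, 0.1821]
ee_rot: [0.568, 0.823, 0.001, 0.001]
wrist_force: [-0.0, -0.3, -0.2]
gripper_width: 0.0801
```

Request:
{"op": "move_arm", "data": {"targets": [{"translation": [0.1,0.1,0],"turn": -0.33,"fingers": 80},{"translation": [0.16,0.16,0],"turn": -0.67,"fingers": 80},{"translation": [0.16,0.16,0],"turn": -1,"fingers": 80},{"translation": [0.16,0.16,0],"turn": -1,"fingers": 80}]}}

```text
clock: 9.95
tool_pos: [0.5951, 0.112, 0.1821]
ee_rot: [0.338, 0.941, 0.001, 0.001]
wrist_force: [-0.5, -0.2, 0.7]
gripper_width: 0.0799
```

```bash
python3 -c "
from h import *
plan(.5273,-.1237,.15,72)
for n,(x0,y0,w,h) in (('scene',(240,110,140,130)),('top',(235,195,140,75))):
    c=read_camera(n); cv2.imwrite(f'pics/{n}8.png',cv2.resize(c['img'][y0:y0+h,x0:x0+w,::-1],None,fx=4,fy=4,interpolation=cv2.INTER_CUBIC))
"
```

```text
t 9.95 pos [0.5951 0.112  0.1821] yaw 50.52 tilt [ 2.4e-03  7.0e-04 -1.0e+00] J6 -0.756
share [-0.195  -0.4501  0.0636] turn share -0.716
```

View pics/scene8.png

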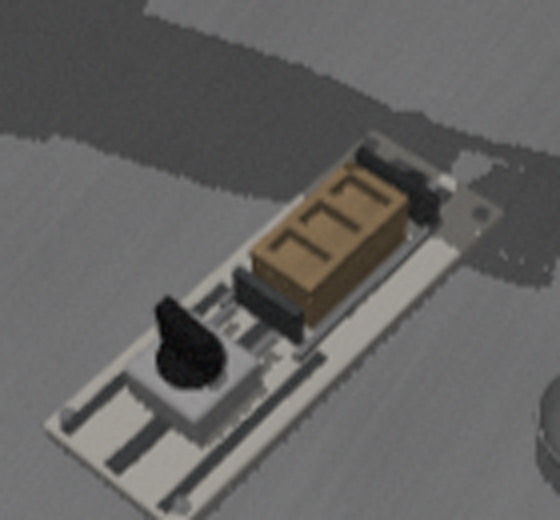

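View pics/top8.png

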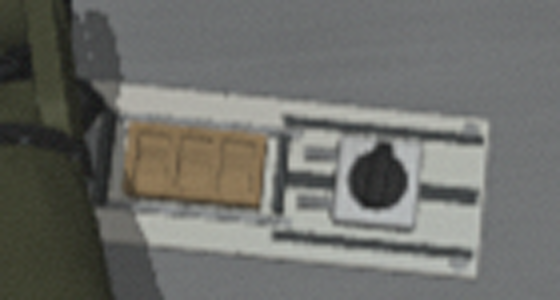

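```bash
python3 -c "
from h import *
a=np.deg2rad(80.75); Y=np.array([np.cos(a),np.sin(a),0]); X=np.array([Y[1],-Y[0],0]); C=np.array([.5408,-.0408,0])
f=lambda p:np.round([(p-C)@X,(p-C)@Y],4)
for n,u,v in (('top',330.75,230.75),('scene',240+165/4,110+297/4)):
    c=read_camera(n); p=ray(c,u,v,.095); print(n,p,f(p))
    for th in (0,.15,.3):
        k=C+Y*(-.085+.012*th); b=Y*np.sin(-th)*-1+X*0
        # clockwise from above rotation by th of X
        d=np.cos(th)*X-np.sin(th)*Y
        print(th,[np.round(proj(c,k+s*.023*d+[0,0,.095]),1) for s in (1,-1)])
c=read_camera('top');cv2.imwrite('pics/z9.png',cv2.resize(c['img'][222:258,310:350,::-1],None,fx=14,fy=14,interpolation=cv2.INTER_CUBIC))
c=read_camera('scene');cv2.imwrite('pics/z10.png',cv2.resize(c['img'][180:212,270:310,::-1],None,fx=14,fy=14,interpolation=cv2.INTER_CUBIC))
"
```

```text
top [ 0.54629528 -0.12808656  0.095     ] [ 0.0195 -0.0853]
0 [array([330.8, 229.5]), array([329.2, 245.6])]
0.15 [array([331.3, 229.7]), array([327.4, 245.3])]
0.3 [array([331.9, 230. ]), array([325.6, 244.9])]
scene [ 0.50964907 -0.11641513  0.095     ] [-0.0186 -0.0796]
0 [array([292.2, 194.7]), array([278.4, 184.7])]
0.15 [array([291.7, 195.1]), array([280. , 183.4])]
0.3 [array([291. , 195.4]), array([281.7, 182.3])]
```

View pics/z9.png

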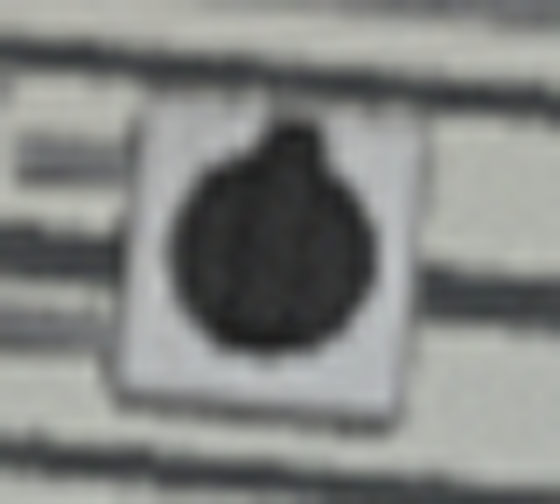

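View pics/z10.png

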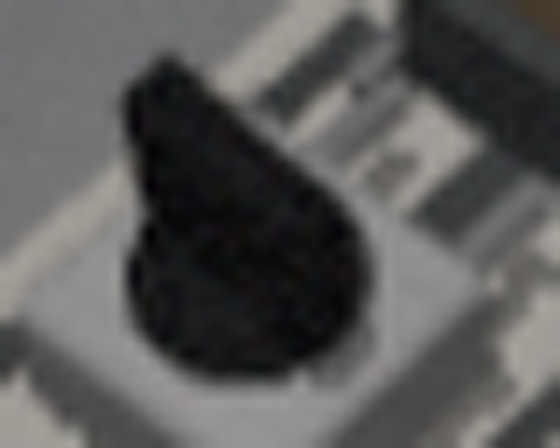

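```bash
python3 -c "
from h import *
a=np.deg2rad(80.75); Y=np.array([np.cos(a),np.sin(a),0]); X=np.array([Y[1],-Y[0],0]); C=np.array([.5408,-.0408,0])
f=lambda p:np.round([(p-C)@X,(p-C)@Y],4)
c=read_camera('top'); print(f(ray(c,329.2,239.7,.058)),f(ray(c,329.2,239.7,.05)))
c=read_camera('scene'); print(f(ray(c,(250)/14-.5+270,283/14-.5+180,.058)))
t=C-Y*.083; print(t); plan(t[0],t[1],.15,72)"
```

```text
[-0.0014 -0.0839] [-0.0004 -0.0841]
[ 0.0044 -0.0869]
[ 0.52745837 -0.1227207   0.        ]
t 10.35 pos [0.5952 0.1114 0.1824] yaw 50.64 tilt [ 3.1e-03  9.0e-04 -1.0e+00] J6 -0.76
share [-0.1921 -0.4481  0.064 ] turn share -0.712
```

Request:
{"op": "move_arm", "data": {"targets": [{"translation": [-0.04,-0.1,0],"turn": -0.25,"fingers": 60},{"translation": [-0.09,-0.21,0],"turn": -0.5,"fingers": 60},{"translation": [-0.14,-0.32,0.02],"turn": -0.71,"fingers": 60},{"translation": [-0.19,-0.42,0.04],"turn": -0.71,"fingers": 60},{"translation": [-0.192,-0.448,0.064],"turn": -0.71,"fingers": 60},{"translation": [-0.192,-0.448,0.064],"turn": -0.71,"fingers": 60},{"translation": [-0.192,-0.448,0.064],"turn": -0.71,"fingers": 60}]}}

```text
clock: 11.22
tool_pos: [0.528, -0.1216, 0.1505]
ee_rot: [0.157, 0.988, 0.001, 0.002]
wrist_force: [0.1, 0.1, -0.4]
gripper_width: 0.0603
```

```bash
python3 -c "
from h import *
plan(.5275,-.1230,.066,72)
for n,(x0,y0,w,h) in (('scene',(230,110,140,130)),('top',(235,185,140,95))):
    c=read_camera(n); cv2.imwrite(f'pics/{n}11.png',cv2.resize(c['img'][y0:y0+h,x0:x0+w,::-1],None,fx=4,fy=4,interpolation=cv2.INTER_CUBIC))
"
```

```text
t 11.22 pos [ 0.528  -0.1216  0.1505] yaw 71.98 tilt [ 3.7e-03  8.0e-04 -1.0e+00] J6 -1.552
share [ 0.0006 -0.0033  0.169 ] turn share -0.001
```

View pics/scene11.png

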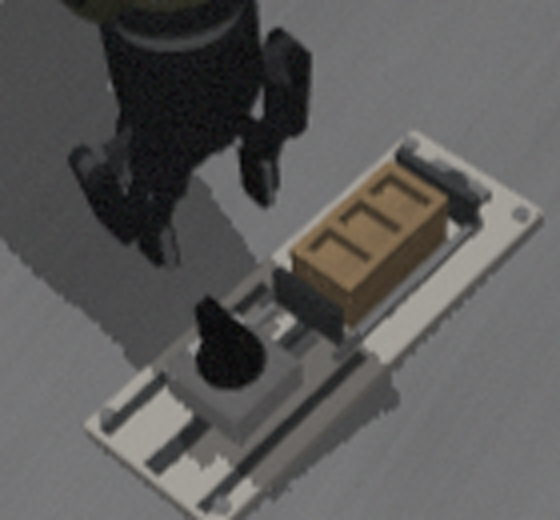

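Request:
{"op": "move_arm", "data": {"targets": [{"translation": [0.0006,-0.0033,0.05],"turn": 0,"fingers": 60},{"translation": [0.0006,-0.0033,0.1],"turn": 0,"fingers": 60},{"translation": [0.0006,-0.0033,0.14],"turn": 0,"fingers": 60},{"translation": [0.0006,-0.0033,0.165],"turn": 0,"fingers": 60},{"translation": [0.0006,-0.0033,0.165],"turn": 0,"fingers": 40},{"translation": [0.0006,-0.0033,0.165],"turn": 0,"fingers": 25}]}}

```text
clock: 12.08
tool_pos: [0.5281, -0.1229, 0.0688]
ee_rot: [0.156, 0.988, 0.001, 0.002]
wrist_force: [0.5, -1.0, -0.7]
gripper_width: 0.0256
```

```bash
python3 -c "
from h import *
plan(.5275,-.1230,.066,72)
s=observe(); print(s['wrist_force'],s['torque'],s['gripper_width'])
c=read_camera('scene'); cv2.imwrite('pics/z12.png',cv2.resize(c['img'][150:230,240:340,::-1],None,fx=7,fy=7,interpolation=cv2.INTER_CUBIC))
"
```

```text
t 12.07 pos [ 0.5281 -0.1229  0.0688] yaw 72.04 tilt [ 5.1e-03  3.0e-04 -1.0e+00] J6 -1.556
share [ 0.0011 -0.0005  0.0057] turn share 0.001
[ 0.45842612 -0.97021284 -0.68082135] [ 0.01614751 -0.0090998   0.02170755] 0.025551192214553566
```

View pics/z12.png

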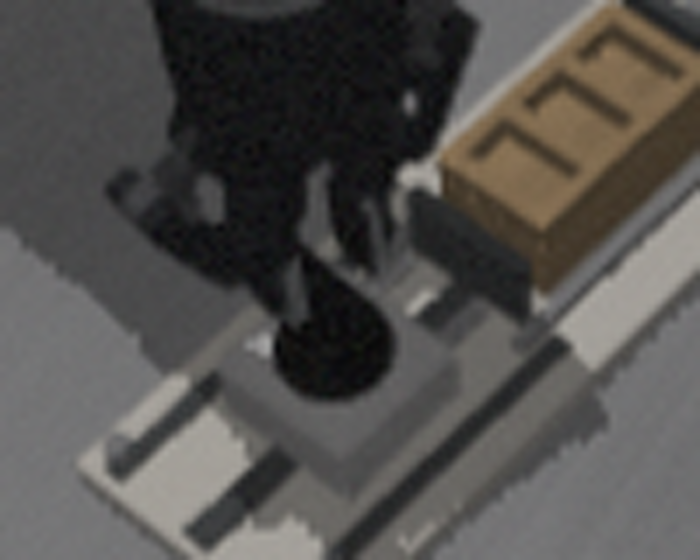

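Request:
{"op": "move_arm", "data": {"targets": [{"translation": [0,0,0],"turn": 0,"fingers": 18},{"translation": [0,0,0],"turn": 0,"fingers": 14},{"translation": [0,0,0],"turn": 0,"fingers": 8},{"translation": [0,0,0],"turn": 0,"fingers": 6},{"translation": [0,0,0],"turn": 0,"fingers": 6}]}}

```text
clock: 12.75
tool_pos: [0.5289, -0.1236, 0.0703]
ee_rot: [0.156, 0.988, 0.0, 0.004]
wrist_force: [-1.7, -2.7, 12.0]
gripper_width: 0.0063
```

```bash
python3 -c "
from h import *
plan(.5275,-.1230,.066,72)
s=observe(); print(s['wrist_force'],s['torque'],s['gripper_width'],s['joint_torque'])
"
```

```text
t 12.75 pos [ 0.5289 -0.1236  0.0703] yaw 72.02 tilt [ 7.8e-03 -9.0e-04 -1.0e+00] J6 -1.556
share [0.0031 0.0002 0.0087] turn share 0.001
[-1.71389272 -2.68493895 12.00958633] [-0.4533324   0.27905732 -0.00340554] 0.006329837973341611 [ 1.48708362e+00 -5.05893874e+01 -2.72081995e+01  6.07476197e-01
 -2.23647631e-01  5.73155019e-03]
```

Request:
{"op": "move_arm", "data": {"targets": [{"translation": [0,0,0],"turn": 0,"fingers": 0},{"translation": [0,0,0],"turn": 0,"fingers": 0}]}}

```text
clock: 13.0
tool_pos: [0.5289, -0.1235, 0.0704]
ee_rot: [0.156, 0.988, 0.0, 0.004]
wrist_force: [0.3, -0.3, -0.2]
gripper_width: -0.0001
```

```bash
python3 -c "
from h import *
plan(.5275,-.1230,.066,72)
s=observe(); print(s['wrist_force'],s['torque'],s['gripper_width'],s['joint_torque'][5])
c=read_camera('scene'); cv2.imwrite('pics/z13.png',cv2.resize(c['img'][150:230,240:340,::-1],None,fx=7,fy=7,interpolation=cv2.INTER_CUBIC))
"
```

```text
t 13.0 pos [ 0.5289 -0.1235  0.0704] yaw 72.02 tilt [ 7.9e-03 -8.0e-04 -1.0e+00] J6 -1.556
share [0.0031 0.0001 0.0087] turn share 0.001
[ 0.26961108 -0.29718022 -0.22216661] [ 0.04534451 -0.0360425   0.01905896] -8.704189071495716e-05 0.00042893663703580387
```

View pics/z13.png

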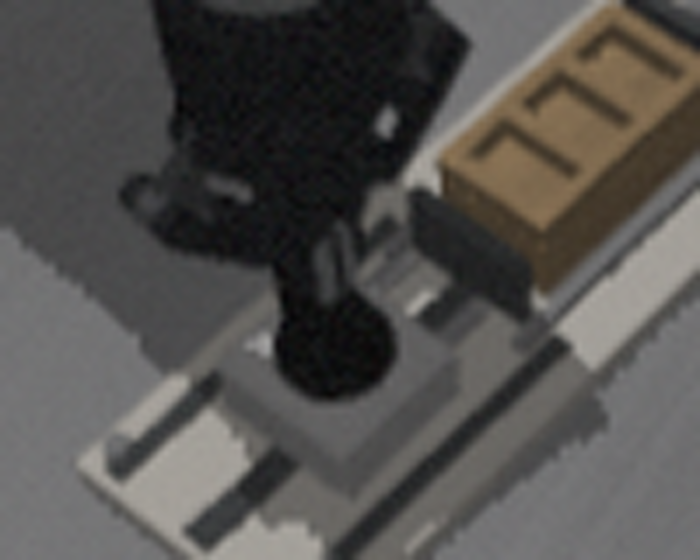

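Request:
{"op": "move_arm", "data": {"targets": [{"translation": [0,0,0],"turn": 0.05,"fingers": 0},{"translation": [0,0,0],"turn": 0.1,"fingers": 0},{"translation": [0,0,0],"turn": 0.1,"fingers": 0}]}}

```text
clock: 13.42
tool_pos: [0.5289, -0.1235, 0.0703]
ee_rot: [0.182, 0.983, 0.0, 0.004]
wrist_force: [-0.5, -0.8, 1.1]
gripper_width: 0.0002
```

```bash
python3 -c "
from h import *
plan(.5275,-.1230,.066,72)
s=observe(); print(s['wrist_force'],s['torque'],s['gripper_width'],s['joint_torque'][5])
c=read_camera('scene'); print(proj(c,s['tool_pos']))
cv2.imwrite('pics/z14.png',cv2.resize(c['img'][165:215,265:315,::-1],None,fx=12,fy=12,interpolation=cv2.INTER_CUBIC))
"
```

```text
t 13.43 pos [ 0.5289 -0.1235  0.0703] yaw 68.98 tilt [ 7.8e-03 -8.0e-04 -1.0e+00] J6 -1.503
share [ 0.0031 -0.      0.0086] turn share -0.101
[-0.4841424  -0.8482416   1.13603477] [-0.16170147  0.02869522  0.0016965 ] 0.00016868562363051712 0.3099909983575344
[287.02385529 195.44223624]
```

View pics/z14.png

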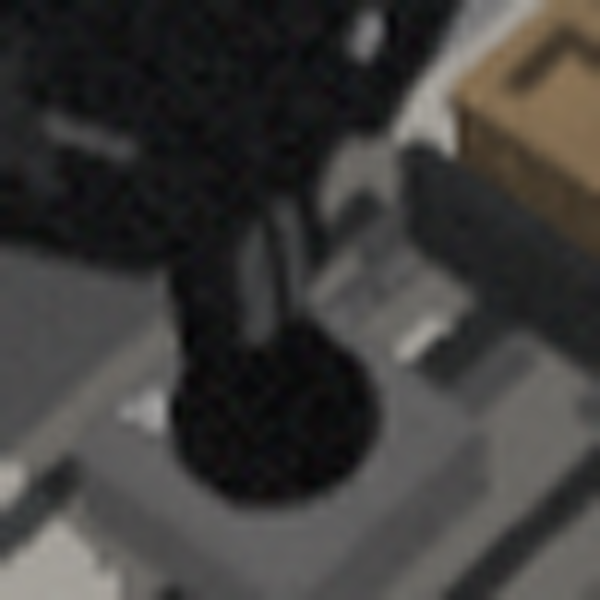

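```bash
cat >> h.py <<'E'
def turnplan(alpha,n):
    s=observe(); R=Ro.from_quat(s["ee_rot"]).as_matrix(); cy=np.degrees(np.arctan2(R[1,1],R[0,1]))
    dl=np.radians(80.75-cy)
    a=np.deg2rad(80.75);C=np.array([.5408,-.0408]);d=s["tool_pos"][:2]-C
    print("t",round(s["clock"],2),"yaw",round(cy,2),"clampxy",np.round([d@[np.sin(a),-np.cos(a)],d@[np.cos(a),np.sin(a)]],4),"z",round(s["tool_pos"][2],4),"J6",round(s["joint_positions"][5],3),"tq6",round(s["joint_torque"][5],3),"F",np.round(s["wrist_force"],1),"M",np.round(s["torque"],3),"w",round(s["gripper_width"],4))
    for i in range(1,n+1):
        al=alpha*i/n; k=.012*np.radians(al)/.5; print(round(k*np.sin(dl),4),round(k*np.cos(dl),4),"turn",round(al/30,3))
E
python3 -c "
from h import *
turnplan(30,6)"
```

```text
t 13.47 yaw 69.02 clampxy [ 0.0016 -0.0836] z 0.0703 J6 -1.503 tq6 0.136 F [ 0.4 -0.9  1.5] M [-0.224 -0.051 -0.053] w -0.0
0.0004 0.0021 turn 0.167
0.0009 0.0041 turn 0.333
0.0013 0.0062 turn 0.5
0.0017 0.0082 turn 0.667
0.0021 0.0103 turn 0.833
0.0026 0.0123 turn 1.0
```

Request:
{"op": "move_arm", "data": {"targets": [{"translation": [0.0002,0.001,0],"turn": 0.083,"fingers": 0},{"translation": [0.0004,0.0021,0],"turn": 0.167,"fingers": 0},{"translation": [0.0006,0.0031,0],"turn": 0.25,"fingers": 0},{"translation": [0.0009,0.0041,0],"turn": 0.333,"fingers": 0},{"translation": [0.0011,0.0052,0],"turn": 0.417,"fingers": 0},{"translation": [0.0013,0.0062,0],"turn": 0.5,"fingers": 0}]}}

```text
clock: 14.22
tool_pos: [0.5294, -0.1204, 0.0703]
ee_rot: [0.309, 0.951, 0.001, 0.004]
wrist_force: [-0.6, -0.4, 1.3]
gripper_width: 0.0002
```

```bash
python3 -c "
from h import *
turnplan(30,1)
c=read_camera('scene')
cv2.imwrite('pics/z15.png',cv2.resize(c['img'][165:215,265:315,::-1],None,fx=12,fy=12,interpolation=cv2.INTER_CUBIC))
turnplan(30,1)
"
```

```text
t 14.22 yaw 53.95 clampxy [ 0.0016 -0.0804] z 0.0703 J6 -1.234 tq6 -0.731 F [-0.6 -0.4  1.3] M [-0.19   0.045 -0.013] w 0.0002
0.0057 0.0112 turn 1.0
t 14.28 yaw 53.83 clampxy [ 0.0015 -0.0804] z 0.0703 J6 -1.232 tq6 -0.559 F [-0.6 -1.3  1.3] M [-0.107  0.051 -0.006] w 0.0003
0.0057 0.0112 turn 1.0
```

View pics/z15.png

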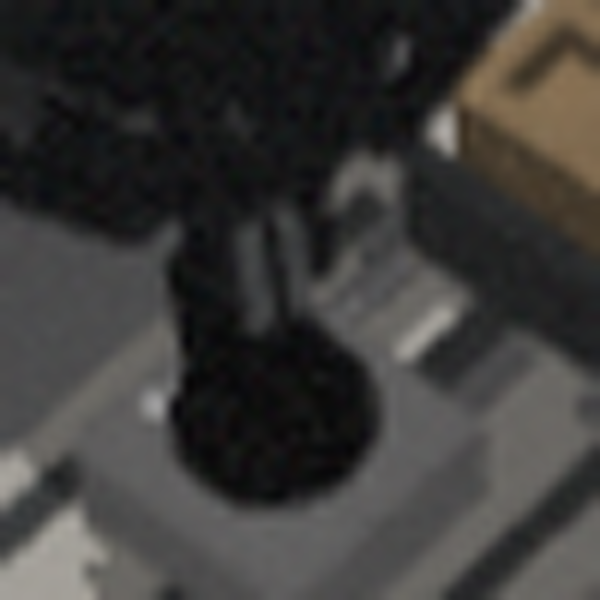

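Request:
{"op": "move_arm", "data": {"targets": [{"translation": [0,0,-0.02],"turn": 0,"fingers": 0},{"translation": [0,0,-0.07],"turn": 0,"fingers": 0},{"translation": [0,0,-0.15],"turn": 0,"fingers": 0},{"translation": [0.0,0.1,-0.15],"turn": 0,"fingers": 60},{"translation": [0.0,0.22,-0.15],"turn": 0,"fingers": 60},{"translation": [0.0,0.32,-0.15],"turn": 0,"fingers": 60},{"translation": [0.0,0.34,-0.15],"turn": 0,"fingers": 60}]}}

```text
clock: 15.15
tool_pos: [0.63, 0.0195, 0.146]
ee_rot: [0.309, 0.951, 0.001, 0.004]
wrist_force: [-1.0, 0.1, -0.2]
gripper_width: 0.06
```

```bash
python3 -c "
from h import *
turnplan(30,1)
c=read_camera('scene'); cv2.imwrite('pics/z16.png',cv2.resize(c['img'][165:215,265:315,::-1],None,fx=12,fy=12,interpolation=cv2.INTER_CUBIC))
c=read_camera('top'); cv2.imwrite('pics/z17.png',cv2.convertScaleAbs(cv2.resize(c['img'][215:265,305:355,::-1],None,fx=12,fy=12,interpolation=cv2.INTER_CUBIC),alpha=2.5))
"
```

```text
t 15.15 yaw 54.04 clampxy [0.0783 0.0738] z 0.146 J6 -0.97 tq6 0.316 F [-1.   0.1 -0.2] M [ 0.014 -0.012 -0.   ] w 0.06
0.0056 0.0112 turn 1.0
```

View pics/z16.png

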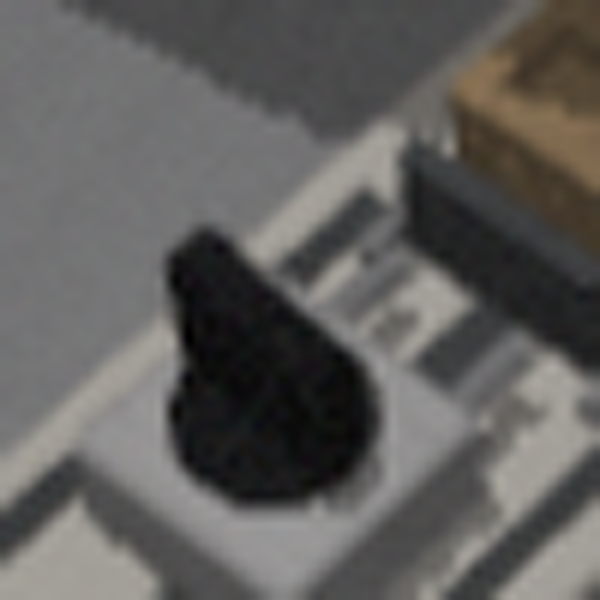

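View pics/z17.png

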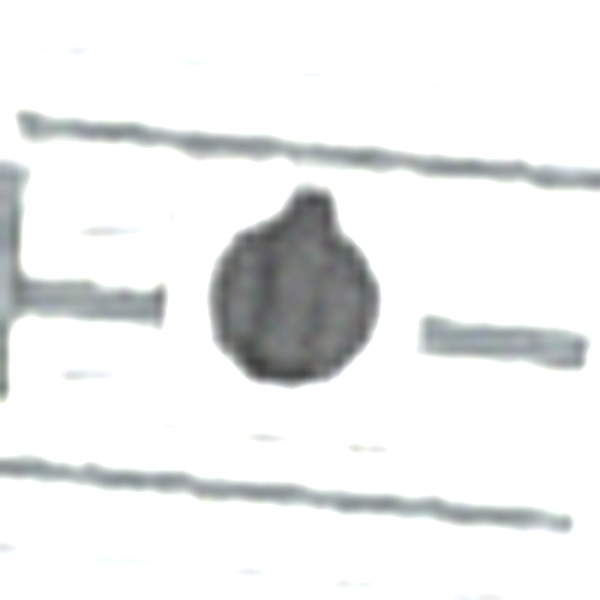

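```bash
python3 -c "
from h import *
a=np.deg2rad(80.75); Y=np.array([np.cos(a),np.sin(a),0]); X=np.array([Y[1],-Y[0],0]); C=np.array([.5408,-.0408,0])
k=C-Y*.0837
for n in('scene','top'):
  c=read_camera(n)
  for z in (.05,.058,.07,.095): print(n,z,proj(c,k+[0,0,z]))
print(k);plan(k[0],k[1],.15,73.5)"
```

```text
scene 0.05 [287.24504785 199.73691742]
scene 0.058 [286.96612534 197.94204357]
scene 0.07 [286.54067496 195.20425904]
scene 0.095 [285.6260268  189.31847362]
top 0.05 [329.08579719 239.55805293]
top 0.058 [329.16713748 239.19879076]
top 0.07 [329.29081521 238.65253342]
top 0.095 [329.55510419 237.48522709]
[ 0.52734585 -0.1234116   0.        ]
t 15.35 pos [0.6287 0.0161 0.1461] yaw 53.82 tilt [ 0.0075 -0.001  -1.    ] J6 -0.971
share [-0.0011 -0.3448 -0.009 ] turn share -0.656
```

Request:
{"op": "move_arm", "data": {"targets": [{"translation": [0,-0.1,-0.01],"turn": -0.25,"fingers": 40},{"translation": [0,-0.22,-0.01],"turn": -0.5,"fingers": 40},{"translation": [-0.001,-0.32,-0.01],"turn": -0.656,"fingers": 40},{"translation": [-0.001,-0.345,-0.009],"turn": -0.656,"fingers": 40},{"translation": [-0.001,-0.345,-0.009],"turn": -0.656,"fingers": 40},{"translation": [-0.001,-0.345,-0.009],"turn": -0.656,"fingers": 40}]}}

```text
clock: 16.1
tool_pos: [0.5277, -0.1229, 0.1501]
ee_rot: [0.144, 0.99, 0.0, 0.004]
wrist_force: [-0.9, 0.4, -0.5]
gripper_width: 0.0401
```

```bash
python3 -c "
from h import *
plan(.5273,-.1234,.068,73.5)
c=read_camera('scene'); cv2.imwrite('pics/z18.png',cv2.resize(c['img'][150:220,250:320,::-1],None,fx=8,fy=8,interpolation=cv2.INTER_CUBIC))
"
```

```text
t 16.1 pos [ 0.5277 -0.1229  0.1501] yaw 73.49 tilt [ 7.7e-03 -9.0e-04 -1.0e+00] J6 -1.58
share [ 0.0016 -0.0014  0.1641] turn share -0.0
```

View pics/z18.png

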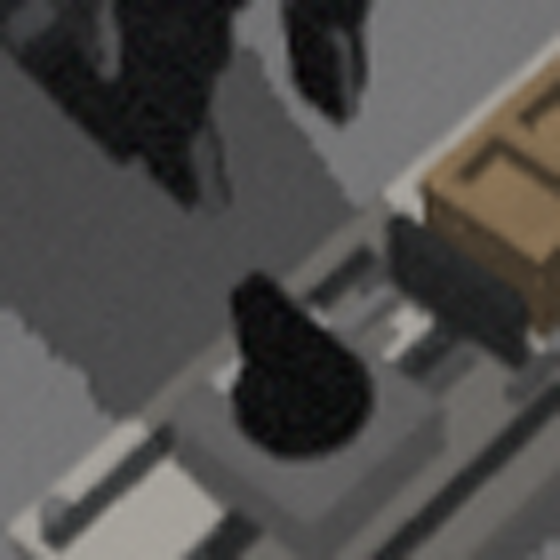

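Request:
{"op": "move_arm", "data": {"targets": [{"translation": [0.0016,-0.001,0.05],"turn": 0,"fingers": 40},{"translation": [0.0016,-0.001,0.1],"turn": 0,"fingers": 40},{"translation": [0.0016,-0.001,0.14],"turn": 0,"fingers": 40},{"translation": [0.0016,-0.001,0.168],"turn": 0,"fingers": 40},{"translation": [0.0016,-0.001,0.168],"turn": 0,"fingers": 24},{"translation": [0.0016,-0.001,0.168],"turn": 0,"fingers": 24},{"translation": [0.0016,-0.001,0.168],"turn": 0,"fingers": 24}]}}

```text
clock: 17.02
tool_pos: [0.5278, -0.1231, 0.0667]
ee_rot: [0.143, 0.99, 0.0, 0.004]
wrist_force: [-0.1, -0.0, -0.0]
gripper_width: 0.0245
```

```bash
python3 -c "
from h import *
turnplan(3,1)
c=read_camera('scene'); cv2.imwrite('pics/z19.png',cv2.convertScaleAbs(cv2.resize(c['img'][150:220,250:320,::-1],None,fx=8,fy=8,interpolation=cv2.INTER_CUBIC),alpha=2.5,beta=0))
print(proj(c,observe()['tool_pos']))
"
```

```text
t 17.02 yaw 73.53 clampxy [ 0.0004 -0.0833] z 0.0667 J6 -1.582 tq6 0.002 F [-0.1 -0.  -0. ] M [-0.032 -0.051  0.019] w 0.0245
0.0002 0.0012 turn 0.1
[286.86134685 195.96304006]
```

View pics/z19.png

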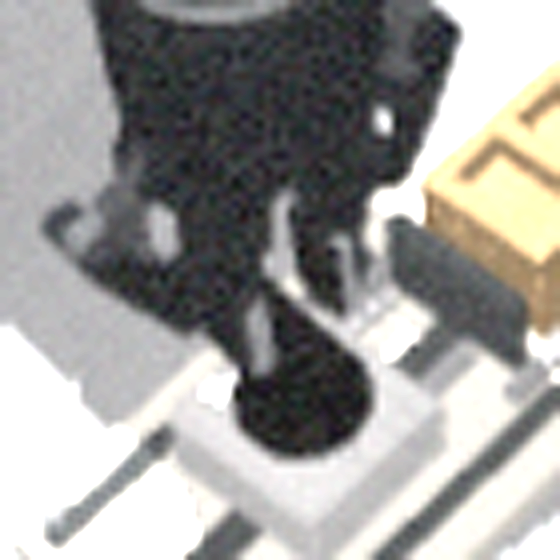

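Request:
{"op": "move_arm", "data": {"targets": [{"translation": [0,0,0],"turn": 0,"fingers": 17},{"translation": [0,0,0],"turn": 0,"fingers": 14},{"translation": [0,0,0],"turn": 0,"fingers": 12},{"translation": [0,0,0],"turn": 0,"fingers": 12}]}}

```text
clock: 17.58
tool_pos: [0.5279, -0.1233, 0.0671]
ee_rot: [0.143, 0.99, -0.0, 0.005]
wrist_force: [-1.9, -0.2, 4.7]
gripper_width: 0.0126
```

```bash
python3 -c "
from h import *
turnplan(3,1)
c=read_camera('scene'); cv2.imwrite('pics/z20.png',cv2.convertScaleAbs(cv2.resize(c['img'][150:220,250:320,::-1],None,fx=8,fy=8,interpolation=cv2.INTER_CUBIC),alpha=2.5,beta=0))
print(proj(c,observe()['tool_pos']))
"
```

```text
t 17.57 yaw 73.54 clampxy [ 0.0006 -0.0835] z 0.0671 J6 -1.582 tq6 0.15 F [-1.9 -0.2  4.7] M [-0.163  0.31   0.148] w 0.0126
0.0002 0.0012 turn 0.1
[286.875191   195.94622341]
```

View pics/z20.png

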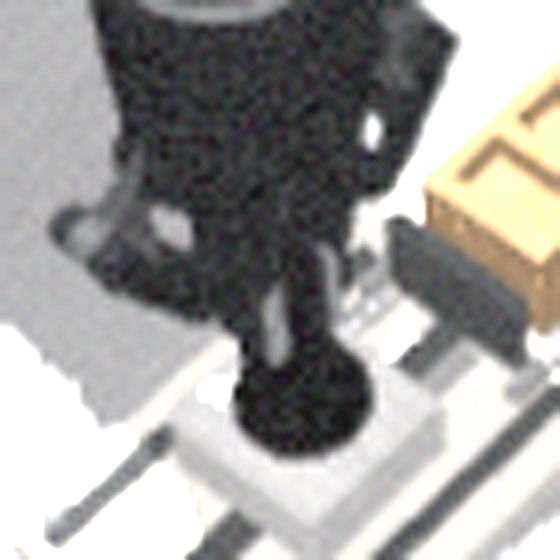

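Request:
{"op": "move_arm", "data": {"targets": [{"translation": [0.0001,0.0006,0],"turn": 0.05,"fingers": 12},{"translation": [0.0002,0.0012,0],"turn": 0.1,"fingers": 12},{"translation": [0.0004,0.0024,0],"turn": 0.2,"fingers": 12},{"translation": [0.0006,0.0036,0],"turn": 0.3,"fingers": 12}]}}

```text
clock: 18.12
tool_pos: [0.5282, -0.1214, 0.0671]
ee_rot: [0.222, 0.975, 0.0, 0.005]
wrist_force: [-1.0, -1.1, 3.3]
gripper_width: 0.0128
```

```bash
python3 -c "
from h import *
turnplan(3,1)
c=read_camera('scene'); cv2.imwrite('pics/z21.png',cv2.convertScaleAbs(cv2.resize(c['img'][150:220,250:320,::-1],None,fx=8,fy=8,interpolation=cv2.INTER_CUBIC),alpha=2.5,beta=0))
print(proj(c,observe()['tool_pos']))
"
```

```text
t 18.12 yaw 64.39 clampxy [ 0.0006 -0.0816] z 0.0671 J6 -1.419 tq6 -0.638 F [-1.  -1.1  3.3] M [-0.107  0.107  0.26 ] w 0.0128
0.0004 0.0012 turn 0.1
[287.41020353 195.42726864]
```

View pics/z21.png

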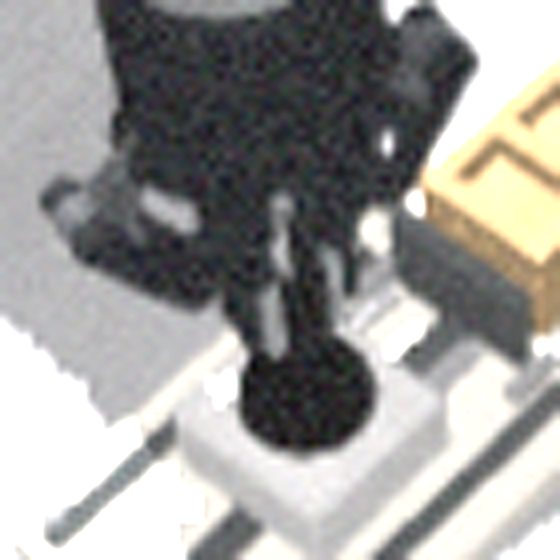

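```bash
python3 -c "
from h import *
turnplan(30,8)"
```

```text
t 18.18 yaw 64.25 clampxy [ 0.0005 -0.0815] z 0.0671 J6 -1.416 tq6 -0.47 F [-1.1 -0.3  2.2] M [-0.104  0.074  0.255] w 0.0124
0.0004 0.0015 turn 0.125
0.0009 0.003 turn 0.25
0.0013 0.0045 turn 0.375
0.0018 0.006 turn 0.5
0.0022 0.0075 turn 0.625
0.0027 0.009 turn 0.75
0.0031 0.0105 turn 0.875
0.0036 0.012 turn 1.0
```

Request:
{"op": "move_arm", "data": {"targets": [{"translation": [0.0004,0.0015,0],"turn": 0.125,"fingers": 12},{"translation": [0.0009,0.003,0],"turn": 0.25,"fingers": 12},{"translation": [0.0013,0.0045,0],"turn": 0.375,"fingers": 12},{"translation": [0.0018,0.006,0],"turn": 0.5,"fingers": 12},{"translation": [0.0022,0.0075,0],"turn": 0.625,"fingers": 12},{"translation": [0.0027,0.009,0],"turn": 0.75,"fingers": 12},{"translation": [0.0031,0.0105,0],"turn": 0.875,"fingers": 12},{"translation": [0.0036,0.012,0],"turn": 1,"fingers": 12}]}}

```text
clock: 19.18
tool_pos: [0.5295, -0.1149, 0.0671]
ee_rot: [0.468, 0.884, 0.002, 0.005]
wrist_force: [1.6, 1.4, 0.3]
gripper_width: 0.0125
```

```bash
python3 -c "
from h import *
turnplan(30,8)
c=read_camera('scene'); cv2.imwrite('pics/z22.png',cv2.resize(c['img'][140:220,250:350,::-1],None,fx=7,fy=7,interpolation=cv2.INTER_CUBIC))"
```

```text
t 19.18 yaw 34.15 clampxy [ 0.0007 -0.075 ] z 0.0671 J6 -0.879 tq6 -0.825 F [1.6 1.4 0.3] M [ 0.222 -0.214  0.324] w 0.0125
0.0011 0.0011 turn 0.125
0.0023 0.0022 turn 0.25
0.0034 0.0032 turn 0.375
0.0046 0.0043 turn 0.5
0.0057 0.0054 turn 0.625
0.0068 0.0065 turn 0.75
0.008 0.0076 turn 0.875
0.0091 0.0086 turn 1.0
```

View pics/z22.png

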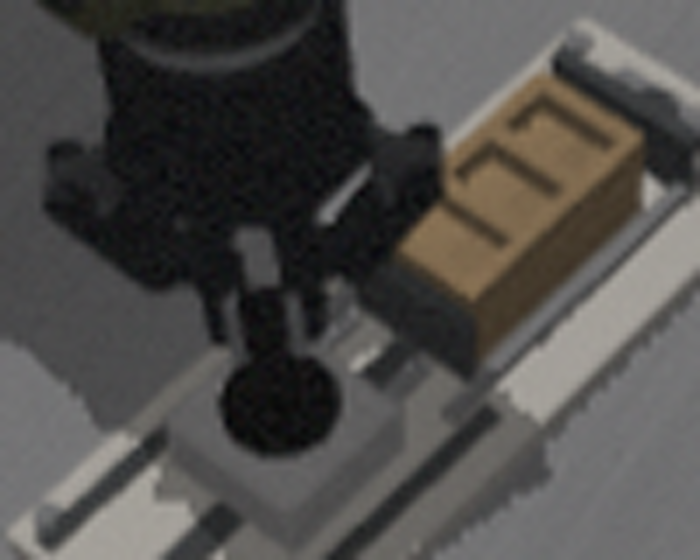

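Request:
{"op": "move_arm", "data": {"targets": [{"translation": [0.0011,0.0011,0],"turn": 0.125,"fingers": 12},{"translation": [0.0023,0.0022,0],"turn": 0.25,"fingers": 12},{"translation": [0.0034,0.0032,0],"turn": 0.375,"fingers": 12},{"translation": [0.0046,0.0043,0],"turn": 0.5,"fingers": 12},{"translation": [0.0057,0.0054,0],"turn": 0.625,"fingers": 12},{"translation": [0.0068,0.0065,0],"turn": 0.75,"fingers": 12},{"translation": [0.008,0.0076,0],"turn": 0.875,"fingers": 12},{"translation": [0.0091,0.0086,0],"turn": 1,"fingers": 12}]}}

```text
clock: 20.23
tool_pos: [0.5309, -0.1085, 0.0672]
ee_rot: [0.682, 0.731, 0.003, 0.004]
wrist_force: [2.7, 0.6, -0.2]
gripper_width: 0.0124
```

```bash
python3 -c "
from h import *
turnplan(10,8)
c=read_camera('scene'); cv2.imwrite('pics/z23.png',cv2.resize(c['img'][140:220,250:350,::-1],None,fx=7,fy=7,interpolation=cv2.INTER_CUBIC))
for i in range(3):
  read_camera('top'); turnplan(10,0)"
```

```text
t 20.23 yaw 3.92 clampxy [ 0.0011 -0.0684] z 0.0672 J6 -0.34 tq6 -0.8 F [ 2.7  0.6 -0.2] M [ 0.208 -0.5    0.299] w 0.0124
0.0005 0.0001 turn 0.042
0.001 0.0002 turn 0.083
0.0015 0.0004 turn 0.125
0.002 0.0005 turn 0.167
0.0025 0.0006 turn 0.208
0.0031 0.0007 turn 0.25
0.0036 0.0008 turn 0.292
0.0041 0.001 turn 0.333
t 20.32 yaw 3.99 clampxy [ 0.0011 -0.0683] z 0.0672 J6 -0.341 tq6 1.26 F [ 3.2  2.3 -0.1] M [ 0.263 -0.636  0.226] w 0.0123
t 20.38 yaw 4.08 clampxy [ 0.001  -0.0684] z 0.0672 J6 -0.342 tq6 0.709 F [ 3.6  3.  -0.9] M [ 0.321 -0.665  0.232] w 0.0127
t 20.43 yaw 4.09 clampxy [ 0.001  -0.0684] z 0.0672 J6 -0.343 tq6 0.386 F [ 5.4  2.6 -0.3] M [ 0.394 -0.685  0.233] w 0.0126
```

View pics/z23.png

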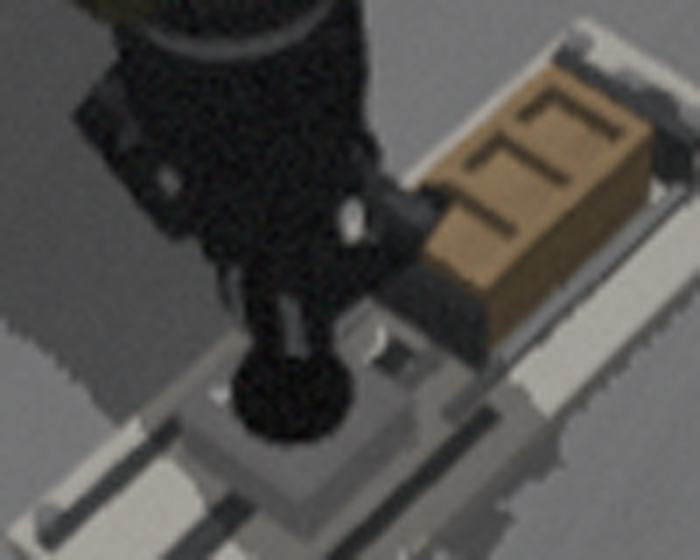

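Request:
{"op": "move_arm", "data": {"targets": [{"translation": [0.001,0.0002,0],"turn": 0.083,"fingers": 12},{"translation": [0.002,0.0005,0],"turn": 0.167,"fingers": 12},{"translation": [0.0031,0.0007,0],"turn": 0.25,"fingers": 12},{"translation": [0.0041,0.001,0],"turn": 0.333,"fingers": 12}]}}

```text
clock: 20.92
tool_pos: [0.5313, -0.1064, 0.0672]
ee_rot: [0.742, 0.67, 0.004, 0.004]
wrist_force: [3.0, 1.1, -0.4]
gripper_width: 0.0127
```

```bash
python3 -c "
from h import *
turnplan(10,4)
c=read_camera('scene'); cv2.imwrite('pics/z24.png',cv2.resize(c['img'][130:190,300:360,::-1],None,fx=10,fy=10,interpolation=cv2.INTER_CUBIC))
"
```

```text
t 20.93 yaw -5.86 clampxy [ 0.0012 -0.0663] z 0.0672 J6 -0.165 tq6 -0.428 F [ 3.   1.1 -0.4] M [ 0.131 -0.623  0.302] w 0.0127
0.001 0.0001 turn 0.083
0.0021 0.0001 turn 0.167
0.0031 0.0002 turn 0.25
0.0042 0.0002 turn 0.333
```

View pics/z24.png

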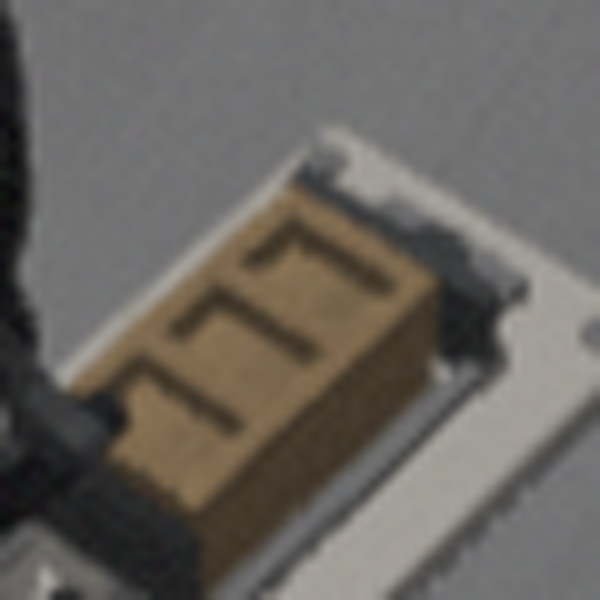

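Request:
{"op": "move_arm", "data": {"targets": [{"translation": [0.001,0.0001,0],"turn": 0.083,"fingers": 12},{"translation": [0.0021,0.0001,0],"turn": 0.167,"fingers": 12},{"translation": [0.0031,0.0002,0],"turn": 0.25,"fingers": 12},{"translation": [0.0042,0.0002,0],"turn": 0.333,"fingers": 12}]}}

```text
clock: 21.48
tool_pos: [0.5319, -0.1043, 0.0672]
ee_rot: [0.798, 0.602, 0.004, 0.004]
wrist_force: [4.1, 0.3, -0.7]
gripper_width: 0.0125
```

```bash
python3 -c "
from h import *
turnplan(10,4)
c=read_camera('scene'); cv2.imwrite('pics/z25.png',cv2.resize(c['img'][130:190,300:360,::-1],None,fx=10,fy=10,interpolation=cv2.INTER_CUBIC))
"
```

```text
t 21.48 yaw -15.92 clampxy [ 0.0014 -0.0642] z 0.0672 J6 0.015 tq6 -0.432 F [ 4.1  0.3 -0.7] M [ 0.034 -0.724  0.339] w 0.0125
0.001 -0.0001 turn 0.083
0.0021 -0.0002 turn 0.167
0.0031 -0.0004 turn 0.25
0.0042 -0.0005 turn 0.333
```

View pics/z25.png

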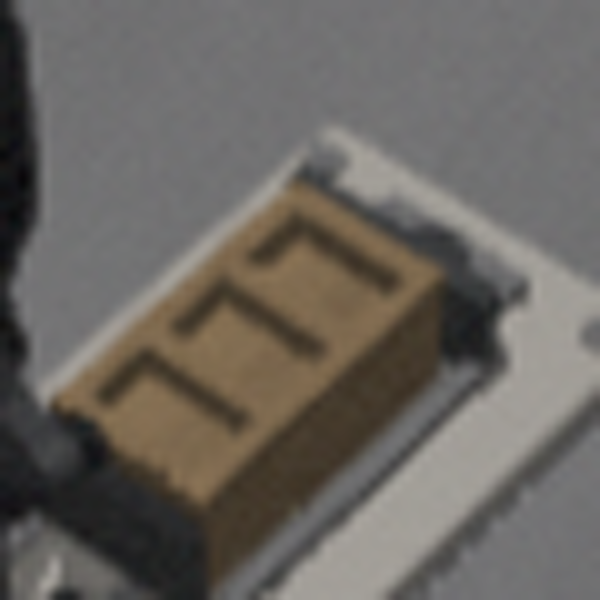

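Request:
{"op": "move_arm", "data": {"targets": [{"translation": [0.0008,-0.0001,0],"turn": 0.067,"fingers": 12},{"translation": [0.0016,-0.0002,0],"turn": 0.133,"fingers": 12}]}}

```text
clock: 21.78
tool_pos: [0.5321, -0.1035, 0.0672]
ee_rot: [0.82, 0.573, 0.004, 0.004]
wrist_force: [4.1, 1.1, -1.5]
gripper_width: 0.0126
```

```bash
python3 -c "
from h import *
turnplan(4,2)
c=read_camera('scene'); cv2.imwrite('pics/z26.png',c['img'][130:190,300:360,::-1])
turnplan(4,0)
"
```

```text
t 21.77 yaw -20.11 clampxy [ 0.0015 -0.0633] z 0.0672 J6 0.089 tq6 -0.32 F [ 4.1  1.1 -1.5] M [ 0.038 -0.675  0.34 ] w 0.0126
0.0008 -0.0002 turn 0.067
0.0016 -0.0003 turn 0.133
t 21.82 yaw -20.22 clampxy [ 0.0015 -0.0633] z 0.0672 J6 0.091 tq6 -0.215 F [ 5.5  1.2 -0.6] M [ 0.064 -0.704  0.286] w 0.0128
```

```bash
cat >> h.py <<'E'
def flow():
    c=read_camera("scene"); g=cv2.cvtColor(c["img"],cv2.COLOR_RGB2GRAY)
    import os
    out=None
    if os.path.exists("pics/prev.png"):
        p=cv2.imread("pics/prev.png",0)
        pts=np.float32([[330,152],[340,159],[322,162],[333,166],[327,157]]).reshape(-1,1,2)
        m=np.zeros_like(p); m[147:178,318:346]=255
        f=cv2.goodFeaturesToTrack(p,12,.05,3,mask=m)
        q,st,e=cv2.calcOpticalFlowPyrLK(p,g,f,None,winSize=(11,11),maxLevel=1)
        d=(q-f)[:,0]; print("flow med",np.round(np.median(d,0),2),"max",np.round(np.sort(d[:,0])[-4:],2))
    cv2.imwrite("pics/prev.png",g)
E
python3 -c "
from h import *
flow()"
```

Request:
{"op": "move_arm", "data": {"targets": [{"translation": [0.0008,-0.0002,0],"turn": 0.067,"fingers": 12},{"translation": [0.0016,-0.0003,0],"turn": 0.133,"fingers": 12}]}}

```text
clock: 22.12
tool_pos: [0.5323, -0.1027, 0.0672]
ee_rot: [0.84, 0.543, 0.005, 0.004]
wrist_force: [4.4, -0.1, -0.9]
gripper_width: 0.0127
```

```bash
python3 -c "
from h import *
turnplan(4,2)
flow(); turnplan(4,0)
"
```

```text
t 22.12 yaw -24.21 clampxy [ 0.0015 -0.0624] z 0.0672 J6 0.162 tq6 -0.305 F [ 4.4 -0.1 -0.9] M [ 0.016 -0.831  0.303] w 0.0127
0.0008 -0.0002 turn 0.067
0.0016 -0.0004 turn 0.133
flow med [ 0.18 -0.15] max [0.21 0.22 0.22 0.23]
t 22.18 yaw -24.3 clampxy [ 0.0015 -0.0624] z 0.0672 J6 0.164 tq6 -0.196 F [ 5.2 -0.1 -0.9] M [ 0.019 -0.802  0.288] w 0.0124
```

Request:
{"op": "move_arm", "data": {"targets": [{"translation": [0.0008,-0.0002,0],"turn": 0.067,"fingers": 12},{"translation": [0.0016,-0.0004,0],"turn": 0.133,"fingers": 12}]}}

```text
clock: 22.42
tool_pos: [0.5325, -0.1018, 0.0672]
ee_rot: [0.859, 0.512, 0.005, 0.004]
wrist_force: [5.1, 0.2, -0.8]
gripper_width: 0.0127
```

```bash
python3 -c "
from h import *
turnplan(4,2)
flow(); turnplan(4,0)
"
```

```text
t 22.43 yaw -28.39 clampxy [ 0.0016 -0.0616] z 0.0672 J6 0.237 tq6 -0.271 F [ 5.1  0.2 -0.8] M [ 0.023 -0.862  0.31 ] w 0.0127
0.0008 -0.0003 turn 0.067
0.0016 -0.0005 turn 0.133
flow med [ 0.19 -0.18] max [0.25 0.26 0.26 0.27]
t 22.48 yaw -28.49 clampxy [ 0.0016 -0.0616] z 0.0672 J6 0.239 tq6 -0.058 F [ 5.4 -0.  -1.2] M [ 0.035 -0.801  0.315] w 0.0127
```

Request:
{"op": "move_arm", "data": {"targets": [{"translation": [0.0006,-0.0007,0],"turn": 0.067,"fingers": 12},{"translation": [0.0012,-0.0013,0],"turn": 0.133,"fingers": 12}]}}

```text
clock: 22.72
tool_pos: [0.5325, -0.101, 0.0672]
ee_rot: [0.877, 0.48, 0.005, 0.004]
wrist_force: [8.4, 0.4, -4.1]
gripper_width: 0.0125
```

```bash
python3 -c "
from h import *
turnplan(4,2)
flow(); turnplan(4,0)
"
```

```text
t 22.73 yaw -32.59 clampxy [ 0.0015 -0.0607] z 0.0672 J6 0.312 tq6 -0.247 F [ 8.4  0.4 -4.1] M [ 0.016 -1.394  0.377] w 0.0125
0.0008 -0.0003 turn 0.067
0.0015 -0.0007 turn 0.133
flow med [ 0.19 -0.18] max [0.23 0.23 0.24 0.27]
t 22.77 yaw -32.69 clampxy [ 0.0015 -0.0607] z 0.0672 J6 0.314 tq6 -0.04 F [ 8.2 -0.  -3.3] M [-0.014 -1.307  0.302] w 0.0127
```

Request:
{"op": "move_arm", "data": {"targets": [{"translation": [0.0016,0.0007,0],"turn": 0.067,"fingers": 12},{"translation": [0.0025,0.0009,0],"turn": 0.133,"fingers": 12}]}}

```text
clock: 23.02
tool_pos: [0.5332, -0.1001, 0.0671]
ee_rot: [0.894, 0.448, 0.005, 0.003]
wrist_force: [-0.9, 0.5, 1.6]
gripper_width: 0.0124
```

```bash
python3 -c "
from h import *
turnplan(4,2)
flow(); turnplan(4,0)
"
```

```text
t 23.02 yaw -36.78 clampxy [ 0.002  -0.0598] z 0.0671 J6 0.387 tq6 -0.261 F [-0.9  0.5  1.6] M [0.004 0.152 0.3  ] w 0.0124
0.0007 -0.0004 turn 0.067
0.0015 -0.0008 turn 0.133
flow med [ 0.21 -0.16] max [0.24 0.24 0.25 0.25]
t 23.07 yaw -36.88 clampxy [ 0.002  -0.0598] z 0.0671 J6 0.389 tq6 -0.194 F [-1.3  1.   1.6] M [0.018 0.195 0.291] w 0.0125
```

Request:
{"op": "move_arm", "data": {"targets": [{"translation": [0.0007,-0.0004,0],"turn": 0.067,"fingers": 12},{"translation": [0.0015,-0.0008,0],"turn": 0.133,"fingers": 12}]}}

```text
clock: 23.32
tool_pos: [0.5333, -0.0994, 0.0672]
ee_rot: [0.91, 0.415, 0.005, 0.003]
wrist_force: [1.5, -0.8, 0.8]
gripper_width: 0.0128
```

```bash
python3 -c "
from h import *
turnplan(4,2)
flow(); turnplan(4,0)
c=cv2.imread('pics/prev.png')[130:190,300:360]; cv2.imwrite('pics/z27.png',cv2.resize(c,None,fx=10,fy=10,interpolation=cv2.INTER_CUBIC))
"
```

```text
t 23.32 yaw -40.95 clampxy [ 0.002 -0.059] z 0.0672 J6 0.461 tq6 -0.226 F [ 1.5 -0.8  0.8] M [-0.174 -0.236  0.369] w 0.0128
0.0007 -0.0004 turn 0.067
0.0014 -0.0009 turn 0.133
flow med [ 0.   -0.02] max [0.01 0.01 0.02 0.03]
t 23.38 yaw -41.05 clampxy [ 0.002 -0.059] z 0.0672 J6 0.463 tq6 -0.159 F [ 1.4 -1.6  1. ] M [-0.178 -0.146  0.347] w 0.0127
```

View pics/z27.png

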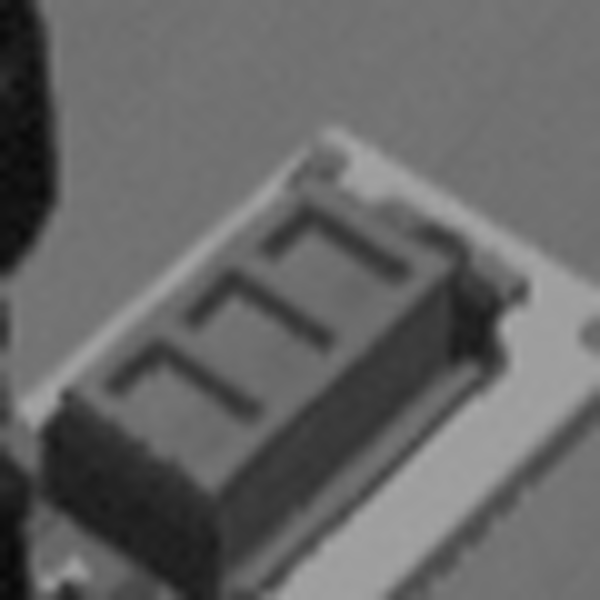

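Request:
{"op": "move_arm", "data": {"targets": [{"translation": [0.0007,-0.0004,0],"turn": 0.067,"fingers": 12},{"translation": [0.0014,-0.0009,0],"turn": 0.133,"fingers": 12}]}}

```text
clock: 23.62
tool_pos: [0.5334, -0.0986, 0.0672]
ee_rot: [0.924, 0.382, 0.005, 0.003]
wrist_force: [2.1, -1.5, 0.5]
gripper_width: 0.0126
```

```bash
python3 -c "
from h import *
turnplan(4,2)
flow(); turnplan(4,0)
"
```

```text
t 23.62 yaw -45.12 clampxy [ 0.002  -0.0582] z 0.0672 J6 0.536 tq6 -0.182 F [ 2.1 -1.5  0.5] M [-0.315 -0.311  0.375] w 0.0126
0.0007 -0.0005 turn 0.067
0.0014 -0.001 turn 0.133
flow med [ 0.01 -0.  ] max [0.02 0.02 0.03 0.03]
t 23.68 yaw -45.22 clampxy [ 0.002  -0.0582] z 0.0672 J6 0.538 tq6 -0.111 F [ 2.  -1.6 -0.5] M [-0.303 -0.389  0.386] w 0.0127
```

Request:
{"op": "move_arm", "data": {"targets": [{"translation": [0,0,0],"turn": 0,"fingers": 14},{"translation": [0,0,0],"turn": 0,"fingers": 18},{"translation": [0,0,0],"turn": 0,"fingers": 24},{"translation": [0,0,0],"turn": 0,"fingers": 32},{"translation": [0,0,0],"turn": 0,"fingers": 32}]}}

```text
clock: 24.3
tool_pos: [0.5334, -0.0985, 0.0671]
ee_rot: [0.925, 0.381, 0.005, 0.003]
wrist_force: [-0.2, 0.4, -0.0]
gripper_width: 0.0321
```

```bash
python3 -c "
from h import *
turnplan(4,0);flow()
c=read_camera('scene'); cv2.imwrite('pics/z28.png',cv2.resize(c['img'][140:220,250:350,::-1],None,fx=7,fy=7,interpolation=cv2.INTER_CUBIC))"
```

```text
t 24.3 yaw -45.21 clampxy [ 0.0019 -0.0582] z 0.0671 J6 0.538 tq6 -0.001 F [-0.2  0.4 -0. ] M [-0.025  0.02   0.017] w 0.0321
flow med [0. 0.] max [0.01 0.01 0.02 0.04]
```

View pics/z28.png

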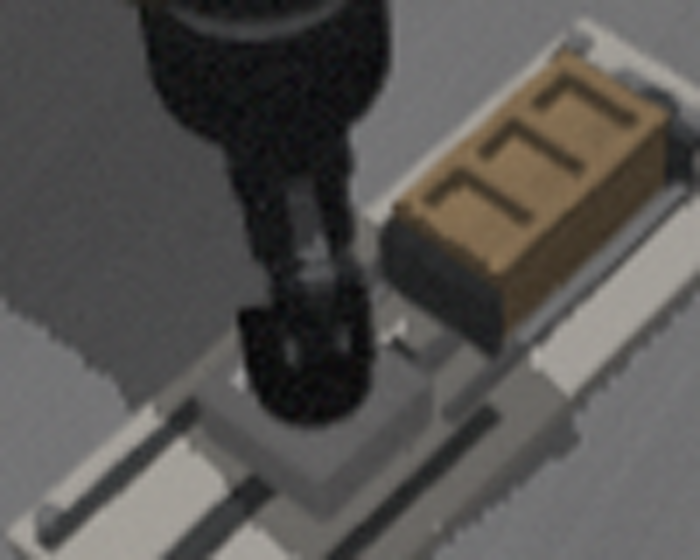

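Request:
{"op": "move_arm", "data": {"targets": [{"translation": [0,0,-0.02],"turn": 0,"fingers": 34},{"translation": [0,0,-0.08],"turn": 0,"fingers": 34},{"translation": [0,0,-0.16],"turn": 0,"fingers": 34},{"translation": [0,0,-0.25],"turn": 0,"fingers": 34},{"translation": [-0.1,-0.1,-0.3],"turn": 0,"fingers": 34},{"translation": [-0.2,-0.2,-0.3],"turn": 0,"fingers": 34},{"translation": [-0.25,-0.25,-0.3],"turn": 0,"fingers": 34},{"translation": [-0.25,-0.25,-0.3],"turn": 0,"fingers": 34}]}}

```text
clock: 25.4
tool_pos: [0.3528, -0.0975, 0.2162]
ee_rot: [0.925, 0.38, 0.006, 0.004]
wrist_force: [0.8, -0.7, 0.8]
gripper_width: 0.0339
```

```bash
python3 -c "
from h import *
turnplan(4,0);flow()
c=read_camera('scene'); cv2.imwrite('pics/z29.png',c['img'][:,:,::-1])
c=read_camera('top'); cv2.imwrite('pics/z30.png',cv2.resize(c['img'][205:275,235:365,::-1],None,fx=6,fy=6,interpolation=cv2.INTER_CUBIC))"
```

```text
t 25.4 yaw -45.28 clampxy [-0.1764 -0.0862] z 0.2162 J6 0.418 tq6 -0.405 F [ 0.8 -0.7  0.8] M [-0.047 -0.026  0.056] w 0.0339
flow med [-0.04 -0.07] max [0.01 0.02 0.05 0.07]
```

View pics/z29.png

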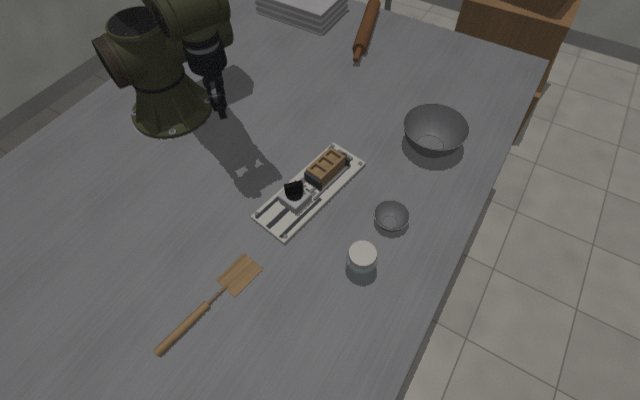

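View pics/z30.png

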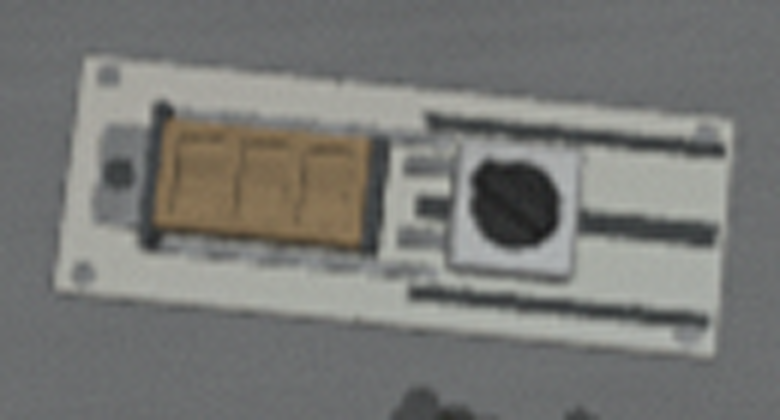

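```bash
python3 -c "
from workcell import hand_in; print(hand_in())"
```

```text
the job is handed in; nothing more can be done
None
```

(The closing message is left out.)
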